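Find the loaded film cassette by heft and lean it on the exposure stand

TASK

Two closed film cassettes that look alike stand in the wire rack; one is loaded and clearly heavier, and as opening them would fog the film, find it by lifting them a little to feel the weight. Gently lean the loaded one on the tilted stand: bottom edge on the rubber ledge, close up to the foot of the back, centred and square, lying flat against the back plate; let go only once it rests there, so that it does not drop or fall back. The empty one must finish standing fully down in the rack, and the vial, the black cap and the small carton stay where they are.

Things in the scene. Friction and masses are not known exactly. Their poses are not given: they have to be found in the camera images.
- cassette_a: one of two closed film cassettes that look alike, black panels in an aluminium frame: 16 mm thick (own x), 130 wide (own y), 120 tall (own z); both faces alike, top 32 mm a solid rail to pinch across the 16 mm. One of the two, drawn afresh each time and not told, is loaded: 0.35 to 0.5 kg; the empty one 0.15 to 0.18 kg. Contents shut in, with 1 mm play. Origin: middle of the underside
- cassette_b: the other cassette, the same in size, shape and look (see cassette_a). Origin: middle of its underside
- cassette_a_mid (a point): centre of cassette_a, 60 mm above its underside, 60 mm below its top edge
- cassette_b_mid (a point): centre of cassette_b, 60 mm above its underside, 60 mm below its top edge
- cassette_a_foot (a point): middle of cassette_a's underside
- cassette_b_foot (a point): middle of cassette_b's underside
- rack: fixed grey rack, base plate 150 x 150 x 6 mm, with two bays at own x = -42 and +42 mm, a cassette in each, its width along the rack's y. A bay is a pair of upright wire loops, 20 mm apart inside, 56 mm high, 95 long, with 10 mm lugs at the ends. Origin: underside centre, on the worktop; z up. Rack and stand may swap sides of the photometer
- stand: fixed tilted stand, base 6 mm thick, 120 mm deep (own x -48 to +72 mm), 160 mm wide (own y). Origin: on the worktop straight below the hinge of its back; own x points to the rear, -x is the open front, z up. A flat cassette lying against the back stands on its rear bottom edge, its underside's middle 16 to 19 mm in front of the hinge axis, 10 to 12 mm above the worktop
- stand_ledge (a point): middle of the rubber ledge's top, 8 mm above the worktop, 24 mm in front of the hinge axis. The ledge is 36 mm deep (stand x -42 to -6 mm), 146 mm wide, level; along its front runs a lip 5 mm thick, 6 mm higher than the ledge
- stand_hinge (a point): middle of the hinge axis (along stand y), 15 mm above the worktop, steel barrel radius 6 mm. The back plate on it is 108 mm wide, 56 mm long up from the axis, its front face 7 mm before the axis. It leans to the rear by 0.25 to 0.52 rad from upright, held by a stiff friction hinge; the angle is not reported: find it by touch or sight
- vial_blue: small vial with blue cap, 18 x 18 x 46 mm, upright on the worktop; origin at underside. Leave it alone
- cuvette_cap: black cylindrical cap, 26 x 26 x 70 mm, upright on the worktop; origin at underside. Leave it alone
- strip_box: small white and green carton lying flat, 36 x 60 x 17 mm; origin at underside. Leave it alone. Behind it stands the fixed photometer (up to 225 mm high, x 0.45 to 0.65 m, y -0.20 to 0.06 m), between rack and stand: carry a cassette past its front

How it is judged:
By the outcome, as a careful person would: the job done as asked, in the order asked, and still so for the second after the job is handed in, with the robot touching nothing.
It also fails if it takes over 64 s, if anything falls off the work surface, if the arm or the gripper's body presses on something with over 40 N, if the wrist force passes 120 N, or if a joint passes its speed limit or range.

ROBOT

A 6-joint arm with a two-finger parallel gripper is mounted at the origin on a cart in front of the work surface, level with it; the furniture and walls round the work are solid. World frame = base frame: x ahead of the robot, y to its left, z up, the work surface at z = 0. Lengths are in m, angles in rad, forces in N, time in s.
With the tool pointing down it reaches from about 0.375 to 0.9 m from the base axis. Payload 3.1 kg.
Tool frame: the origin (TCP) lies between the finger pads; the fingertips stand 25 mm ahead of it and the grasp point (between the pads) lies 6 mm ahead of it; y points along the fingers, x is the direction in which the jaws open and shut, and the axes are right-handed (so a half turn about y gives the same grasp; the last joint's range is limited). The gripper opens to 87 mm and grips with 3 to 60 N. Pads are 19 mm wide; open, the fingers measure 117 mm over their backs; the gripper's body (75 mm by 190 mm) begins 51 mm behind the grasp point.
Start: joints at [-1.431, 0.527, 1.433, -0, 1.181, -0.178], TCP at [0.195, -0.594, 0.248] pointing down, gripper open.
Joint ranges: [-3.08, 3.08], [-0.75, 2.2], [0.22, 2.44], [-1.43, 4.57], [0, 2.65], [-2.85, 2.85]. Speed limits (rad/s): [2.79, 2.79, 3.14, 3.14, 3.14, 3.14].

INTERFACE

Orientations are given as a unit quaternion [x, y, z, w].
In Python, from rig import robot gives the robot as it stands.
- The arm moves only by the tool carry_out, never from a script. Its argument "moves" is a list of rows, each a list of 7 numbers: the opening, from 0 (shut) to 1 (fully open), then the shift along the tool's x, y, z in cm, then the turn, a rotation vector about the tool's x, y, z in rad. In form: [[grip, x, y, z, rx, ry, rz], ...]. A call has 1 to 20 rows; each row is the pose to reach, as a shift and turn from the pose commanded when the call began, along the tool's axes at that moment; what a row does not reach only later rows make up. A row lasts 1/10 s, in which the tool goes at most 50 mm and 8.59 degrees, less where a joint would pass 70% of its speed; a pose out of reach is approached as far as the arm can. A call with a gripper value outside its range is refused whole. The fingers move at their own pace and stop on an object; "force" is the grip in N (left out, the last holds). Time passes only in rows, so rows that repeat a pose let the fingers close. It gives the time, the measured TCP pose, the force and the opening at its end, in the units of the state.
- robot.get_obs(): the state, without advancing time (a new reading comes with each control period).
- robot.camera(name): name is "scene" or "top"; returns the picture (384x512x3 uint8, red, green, blue); there is no depth.
- robot.camera_params(name): a dict with "fx", "fy", "cx", "cy" (pixels), "extrinsics" (4x4, takes a point from camera to world coordinates). Camera axes: x right, y down, z forward; pixel columns grow to the right and rows downward; lengths in m; the calibration is good to about 2 mm. A picture is of the moment at which its call begins. camera_params takes no time and is no camera call.
- robot.hand_in(): hands the job in, once; it reports no verdict.
The state is a dict: "time": time; "q": joint angles; "joint_velocities": joint speeds; "joint_torque": joint torques, N m; "position": TCP position; "tool_rot": TCP orientation; "ft_force": force on the tool from outside, world axes, zero at the start; "moment": the same for the moment, N m; "grip_width": finger opening in m.
Only numpy, scipy, OpenCV 4.12 (cv2) and the standard library are available. Lean on these libraries where they do the work, as an engineer would, in place of code of your own. Each camera call takes 0.05 s, during which the arm holds its last target.

## Working session

There is one attempt and no reset: what is moved stays moved. The work goes in short steps, Python scripts to look and compute and a tool call to move; the robot and the scene stay as the last step left them, time stands still between calls to the robot, and variables do not carry over. Pictures are saved under pics/ and viewed, and the job is handed in when it is done.

Besides the shell and the picture viewer there is one more tool, called after "Call:" as name([rows], argument=value, ...), one row to a line, values as JSON. carry_out: Moves the arm, as the interface text tells. Its arguments: {"type":"object","properties":{"moves":{"type":"array"},"force":{"type":"number"}},"required":["moves"]}

```bash
ls; mkdir -p pics
python3 - <<'E'
from rig import robot
import cv2
o=robot.get_obs()
for k,v in o.items(): print(k,v)
for n in("scene","top"):
    im=robot.camera(n); cv2.imwrite(f"pics/{n}0.png",im[:,:,::-1])
    print(n,robot.camera_params(n))
E
```

```text
pics
time 0.0
q [-1.43151224e+00  5.28506592e-01  1.43390560e+00  8.63674800e-06
  1.18140114e+00 -1.78492884e-01]
joint_velocities [ 0.00036704  0.00015774 -0.00029537  0.00023478  0.00131306 -0.00010807]
joint_torque [-7.44853514e-04 -4.40044534e+01 -1.76598448e+01  6.32855971e-02
  5.84554696e-02 -1.44779478e-04]
position [ 0.19522261 -0.59300794  0.2465457 ]
tool_rot [-0.57224334  0.41513432 -0.41405003  0.57337914]
ft_force [ 0.00520319 -0.13995067  0.68911426]
moment [0.05162883 0.01227619 0.04251296]
grip_width 0.08717417413894851
scene {'fx': 399.208979457923, 'fy': 399.208979457923, 'cx': 248.80900388377336, 'cy': 192.65013936959448, 'extrinsics': array([[ 0.54621362, -0.45467236,  0.70350815, -0.19263783],
       [-0.83749017, -0.31262308,  0.44819306, -0.47626068],
       [ 0.01615189, -0.83399032, -0.55154262,  0.61271722],
       [ 0.        ,  0.        ,  0.        ,  1.        ]])}
top {'fx': 375.895111229373, 'fy': 375.895111229373, 'cx': 255.50417151832173, 'cy': 187.34729277849695, 'extrinsics': array([[ 5.45309061e-04, -9.91910882e-01,  1.26935043e-01,
         3.61458512e-01],
       [-9.99302689e-01, -5.27953348e-03, -3.69629835e-02,
        -3.55611281e-02],
       [ 3.73341434e-02, -1.26826373e-01, -9.91222091e-01,
         1.01122709e+00],
       [ 0.00000000e+00,  0.00000000e+00,  0.00000000e+00,
         1.00000000e+00]])}
```

View pics/scene0.png

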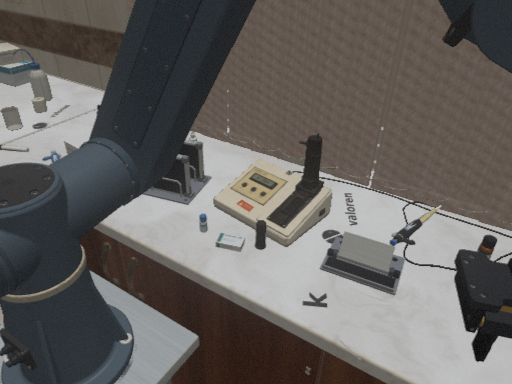

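View pics/top0.png

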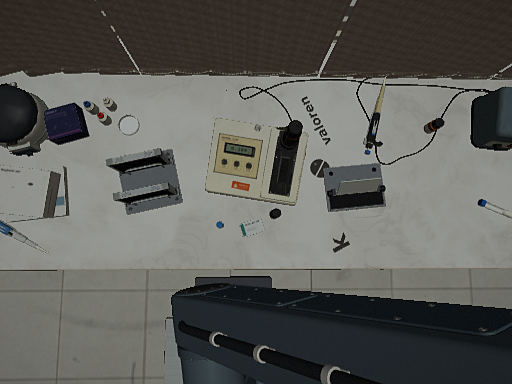

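Run:
```python
from scipy.spatial.transform import Rotation as R
print(R.from_quat([-0.57224334,0.41513432,-0.41405003,0.57337914]).as_matrix())
```

```text
[[ 3.12452144e-01 -3.00399411e-04  9.49933454e-01]
 [-9.49930991e-01  2.20027429e-03  3.12452030e-01]
 [-2.18397456e-03 -9.99997534e-01  4.02121710e-04]]
```

The top view shows the rack at about (147,182) and the stand at (355,187). The vial is at (220,224), the carton at (251,228) and the cap at (276,213). I'll enlarge the rack and stand next.

Run:
```python
import cv2
t=cv2.imread("pics/top0.png"); s=cv2.imread("pics/scene0.png")
def crop(im,x0,y0,w,h,k,n):
    c=cv2.resize(im[y0:y0+h,x0:x0+w],None,fx=k,fy=k,interpolation=cv2.INTER_CUBIC)
    for i in range(0,w,10):
        cv2.line(c,(i*k,0),(i*k,6),(0,255,255),1); 
        if i%20==0: cv2.putText(c,str(x0+i),(i*k,18),0,.4,(0,0,255),1)
    for i in range(0,h,10):
        cv2.line(c,(0,i*k),(6,i*k),(0,255,255),1)
        if i%20==0: cv2.putText(c,str(y0+i),(8,i*k+4),0,.4,(0,0,255),1)
    cv2.imwrite("pics/"+n,c)
crop(t,98,140,90,80,7,"tr.png")
crop(t,315,150,80,70,8,"ts.png")
crop(s,310,220,110,80,7,"ss.png")
```

```text
(no output)
```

View pics/tr.png

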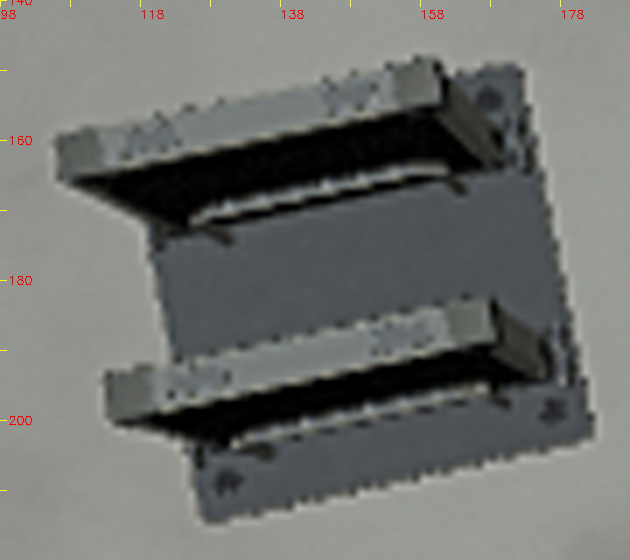

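View pics/ts.png

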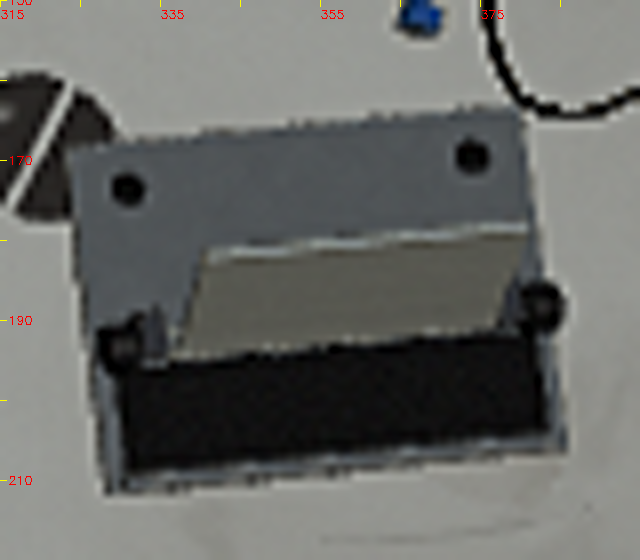

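View pics/ss.png

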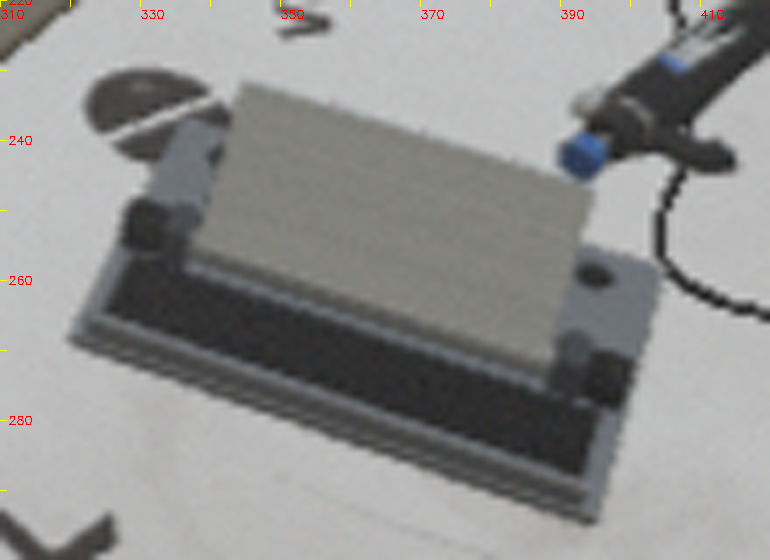

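```bash
cat > h.py <<'E'
import numpy as np
from rig import robot
from scipy.optimize import least_squares
P={n:robot.camera_params(n) for n in("scene","top")}
def proj(n,p):
    p=np.atleast_2d(p);c=P[n];E=np.linalg.inv(c["extrinsics"])
    q=p@E[:3,:3].T+E[:3,3]
    return np.c_[c["fx"]*q[:,0]/q[:,2]+c["cx"],c["fy"]*q[:,1]/q[:,2]+c["cy"]]
def unproj(n,uv,z):
    c=P[n];E=c["extrinsics"];d=E[:3,:3]@np.array([(uv[0]-c["cx"])/c["fx"],(uv[1]-c["cy"])/c["fy"],1])
    return E[:3,3]+d*(z-E[2,3])/d[2]
def place(x,y,a,pts):
    pts=np.atleast_2d(pts);c,s=np.cos(a),np.sin(a)
    return np.c_[x+c*pts[:,0]-s*pts[:,1],y+s*pts[:,0]+c*pts[:,1],pts[:,2]]
E
python3 - <<'E'
from h import *
def topc(l,k,x0,y0): return np.array([[a/k+x0,b/k+y0] for a,b in l])-0.0
k=dict(k=7,x0=98,y0=140)
# cassettes: top face corners in order: far-left, far-right, near-right, near-left ; own x rear, y left
for n,l in dict(near=[(106,375),(488,298),(498,340),(118,424)],far=[(58,135),(435,58),(440,103),(65,183)]).items():
    uv=topc(l,**k)
    m=np.array([[8,65,126],[8,-65,126],[-8,-65,126],[-8,65,126]])/1e3
    r=least_squares(lambda p:(proj("top",place(*p[:3],m))-uv).ravel(),[.45,.25,0])
    print(n,r.x,np.round(r.fun,1))
uv=topc([(593,437),(207,523),(522,65)],**k)
m=np.array([[-75,-75,6],[-75,75,6],[75,-75,6]])/1e3
r=least_squares(lambda p:(proj("top",place(*p,m))-uv).ravel(),[.45,.25,0]);print("rack",r.x,np.round(r.fun,1))
# stand
ut=topc([(68,152),(520,108),(565,452),(110,492)],8,315,150); mt=np.array([[72,80,6],[72,-80,6],[-48,-80,6],[-48,80,6]])/1e3
us=topc([(70,340),(597,522),(660,265)],7,310,220); ms=np.array([[-48,80,0],[-48,-80,0],[72,-80,6]])/1e3
pt=topc([(208,257),(528,228)],8,315,150); ps=topc([(245,82),(595,190)],7,310,220)
def f(p):
    x,y,a,th=p; s,c=np.sin(th),np.cos(th)
    e=np.array([[56*s-7*c,54,15+56*c+7*s],[56*s-7*c,-54,15+56*c+7*s]])/1e3
    return np.r_[(proj("top",place(x,y,a,mt))-ut).ravel(),(proj("scene",place(x,y,a,ms))-us).ravel(),(proj("top",place(x,y,a,e))-pt).ravel(),(proj("scene",place(x,y,a,e))-ps).ravel()]
r=least_squares(f,[.45,-.3,0,.4]);print("stand",r.x,np.round(r.fun,1))
for n,uv,z in(("vial",(220,224),.046),("cap",(275,213),.07),("box",(251,228),.017)):print(n,unproj("top",uv,z))
E
```

```text
near [0.46407718 0.19940905 0.2187268 ] [-0.1  0.3  0.4 -0.4  0.3  0.2 -0.6 -0.1]
far [0.54565845 0.22033738 0.22052212] [-0.5  0.2  0.2 -0.1  0.7 -0.1 -0.4 -0.1]
rack [0.50475041 0.20909001 0.21878886] [ 0.5  0.3 -0.5  0.1 -0.1 -0.5]
stand [ 0.47981565 -0.34340011  0.10158881  0.51352711] [-0.9 -0.6 -0.2 -0.5  0.4 -0.2 -0.7  0.6 -0.5  0.6 -0.   1.3  1.5 -0.2
 -0.9  0.5  0.4  0.2 -0.2 -1.   0.7 -0.8]
vial [0.3903684  0.01898062 0.046     ]
cap [ 0.41736113 -0.11964672  0.07      ]
box [ 0.38089464 -0.06083724  0.017     ]
```

```bash
cat >> h.py <<'E'
from scipy.spatial.transform import Rotation as R
def rel(targets,start=None):
    """targets: list of (pos, 3x3 R or None); prints shift cm and rotvec in tool axes of start"""
    if start is None:
        o=robot.get_obs(); start=(np.array(o["position"]),R.from_quat(o["tool_rot"]).as_matrix())
    p0,R0=start
    for p,Rt in targets:
        s=R0.T@(np.array(p)-p0)*100
        rv=R.from_matrix(R0.T@Rt).as_rotvec() if Rt is not None else np.zeros(3)
        print(np.round(s,2),np.round(rv,4))
def down(yaw,lean=0):
    # tool x along yaw dir tilted; lean: tops to the rear along the yaw direction
    c,s=np.cos(yaw),np.sin(yaw)
    xh=np.array([c,s,0]);zh=np.array([0,0,1.])
    x=np.cos(lean)*xh-np.sin(lean)*zh
    y=-(np.sin(lean)*xh+np.cos(lean)*zh)
    return np.c_[x,y,np.cross(x,y)]
E
python3 - <<'E'
from h import *
o=robot.get_obs();print(o["position"],o["ft_force"],o["time"])
D=down(.2188)
rel([((.35,-.35,.36),D),((.42,0,.36),D),((.464,.1995,.30),D),((.464,.1995,.20),D)])
E
```

```text
[ 0.19524508 -0.59306199  0.24664616] [ 0.39536485  0.42781972 -0.18773387] 0.1
[-18.28 -11.29  22.3 ] [-1.8000e-03 -1.4718e+00 -1.3000e-03]
[-49.34 -11.22  39.88] [-1.8000e-03 -1.4718e+00 -1.3000e-03]
[-66.9   -5.18  50.3 ] [-1.8000e-03 -1.4718e+00 -1.3000e-03]
[-66.88   4.82  50.29] [-1.8000e-03 -1.4718e+00 -1.3000e-03]
```

Call:
carry_out([
  [0.5, -5, -5, 6, 0, -0.15, 0],
  [0.5, -9, -9, 11, 0, -0.3, 0],
  [0.5, -13, -11.3, 16, 0, -0.45, 0],
  [0.5, -18.3, -11.3, 22.3, 0, -0.6, 0],
  [0.5, -22.5, -11.3, 24.7, 0, -0.75, 0],
  [0.5, -26.5, -11.3, 27, 0, -0.9, 0],
  [0.5, -30.5, -11.3, 29.3, 0, -1.05, 0],
  [0.5, -34.5, -11.3, 31.6, 0, -1.2, 0],
  [0.5, -38.5, -11.3, 33.9, 0, -1.35, 0],
  [0.5, -42.5, -11.3, 36.1, 0, -1.472, 0],
  [0.5, -46.5, -11.3, 38.4, 0, -1.472, 0],
  [0.5, -50.5, -11, 40.6, 0, -1.472, 0],
  [0.5, -54.5, -9.5, 42.9, 0, -1.472, 0],
  [0.5, -58.5, -8, 45.2, 0, -1.472, 0],
  [0.5, -62.5, -6.5, 47.6, 0, -1.472, 0],
  [0.5, -66.9, -5, 50.3, 0, -1.472, 0],
  [0.5, -66.9, -1, 50.3, 0, -1.472, 0],
  [0.5, -66.9, 2, 50.3, 0, -1.472, 0],
  [0.5, -66.9, 3.5, 50.3, 0, -1.472, 0],
  [0.5, -66.9, 3.5, 50.3, 0, -1.472, 0],
])

```text
time: 2.1
position: [0.4609, 0.1997, 0.2085]
tool_rot: [0.703, 0.075, -0.082, -0.703]
ft_force: [0.0, -0.1, -0.2]
grip_width: 0.0433
```

```bash
cat > see.py <<'E'
import sys,cv2
from h import *
def crop(im,x0,y0,w,h,k,n):
    c=cv2.resize(im[y0:y0+h,x0:x0+w],None,fx=k,fy=k,interpolation=cv2.INTER_CUBIC)
    for i in range(0,w,10):
        cv2.line(c,(i*k,0),(i*k,6),(0,255,255),1)
        if i%20==0: cv2.putText(c,str(x0+i),(i*k,18),0,.4,(0,0,255),1)
    for i in range(0,h,10):
        cv2.line(c,(0,i*k),(6,i*k),(0,255,255),1)
        if i%20==0: cv2.putText(c,str(y0+i),(8,i*k+4),0,.4,(0,0,255),1)
    cv2.imwrite("pics/"+n,c)
def st():
    o=robot.get_obs();print("t",round(o["time"],2),"p",np.round(o["position"],4),"F",np.round(o["ft_force"],2),"M",np.round(o["moment"],2),"w",round(o["grip_width"],4));print(np.round(o["q"],3));return o
def snap(cam,x0,y0,w,h,k,n):
    im=robot.camera(cam)[:,:,::-1].copy();crop(im,x0,y0,w,h,k,n)
E
python3 - <<'E'
from see import *
st(); snap("scene",90,80,160,130,5,"a1.png"); st()
rel([((.464,.1995,.132),down(.2188))])
E
```

```text
t 2.1 p [0.4609 0.1997 0.2085] F [ 0.01 -0.15 -0.24] M [-0.02 -0.06  0.05] w 0.0433
[ 0.186  0.423  1.771  0.     0.957 -0.036]
t 2.15 p [0.4624 0.1991 0.2108] F [ 0.    1.09 -0.32] M [ 0.05 -0.11 -0.01] w 0.0431
[ 0.184  0.42   1.769 -0.     0.959 -0.036]
[0.21 7.88 0.  ] [ 0.      0.0018 -0.0059]
```

View pics/a1.png

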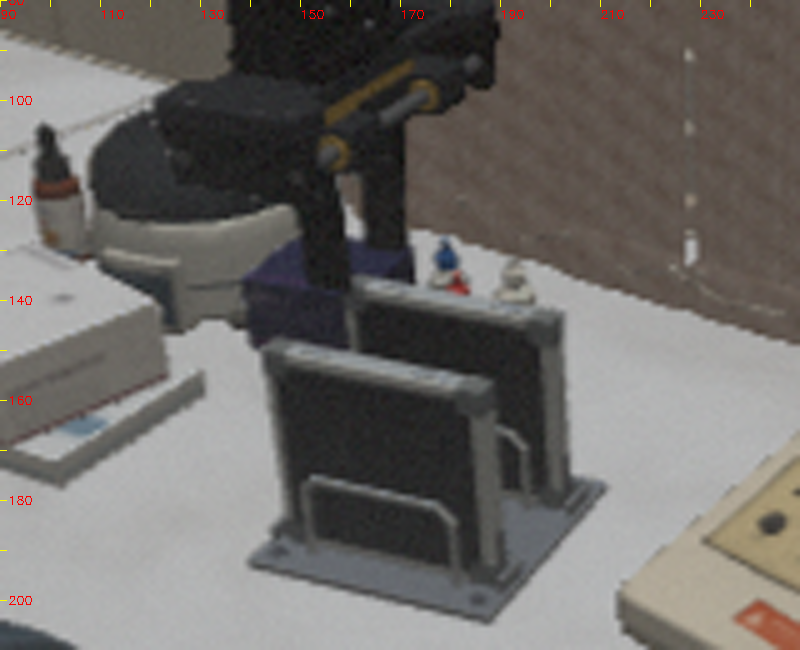

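Run:
```python
from h import *
m=np.array([[8,65,126],[8,-65,126],[-8,-65,126],[-8,65,126],[-8,-65,6]])/1e3
for p in ((.464,.1995,.2188),(.5457,.2195,.2188)): print((np.round((proj("scene",place(*p,m))-[90,80])*5)).tolist())
```

```text
[[279.0, 334.0], [498.0, 378.0], [483.0, 392.0], [262.0, 347.0], [499.0, 589.0]]
[[359.0, 271.0], [567.0, 310.0], [554.0, 322.0], [344.0, 282.0], [565.0, 511.0]]
```

Call:
carry_out([
  [0.5, 0.15, 3, 0, 0, 0, 0],
  [0.5, 0.15, 6, 0, 0, 0, 0],
  [0.5, 0.15, 8, 0, 0, 0, 0],
  [0.5, 0.15, 9, 0, 0, 0, 0],
  [0.5, 0.15, 9, 0, 0, 0, 0],
  [0.5, 0.15, 9, 0, 0, 0, 0],
])

```text
time: 2.75
position: [0.4667, 0.1991, 0.124]
tool_rot: [-0.703, -0.078, 0.076, 0.703]
ft_force: [0.3, 0.3, 0.6]
grip_width: 0.0436
```

Call:
carry_out([
  [0.1, 0, 0, 0, 0, 0, 0],
  [0.1, 0, 0, 0, 0, 0, 0],
  [0.1, 0, 0, 0, 0, 0, 0],
  [0.1, 0, 0, 0, 0, 0, 0],
  [0.1, 0, 0, 0, 0, 0, 0],
  [0.1, 0, 0, 0, 0, 0, 0],
  [0.1, 0, 0, 0, 0, 0, 0],
], force=25)

```text
time: 3.45
position: [0.4657, 0.1994, 0.1228]
tool_rot: [-0.703, -0.078, 0.077, 0.703]
ft_force: [-0.9, 0.2, 4.8]
grip_width: 0.0159
```

Run:
```python
from see import *
st(); snap("scene",90,80,160,130,5,"a2.png")
```

```text
t 3.45 p [0.4657 0.1994 0.1228] F [-0.85  0.25  4.83] M [ 0.04 -0.04  0.1 ] w 0.0159
[ 0.184  0.567  1.839 -0.     0.736 -0.036]
```

View pics/a2.png

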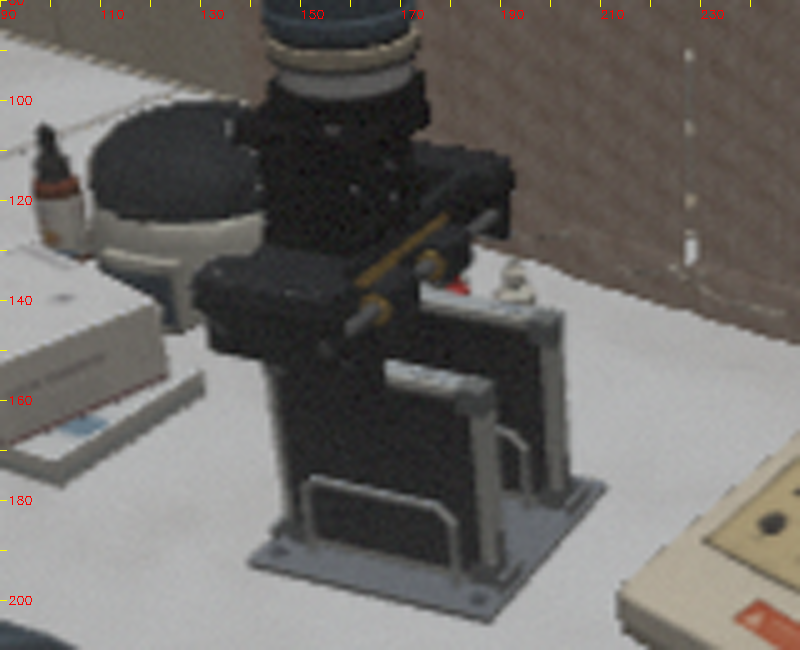

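The pads now hold the near cassette at 15.9 mm opening, and nothing has moved. Next is the weighing lift.

Call:
carry_out([
  [0.1, 0, -0.4, 0, 0, 0, 0],
  [0.1, 0, -0.8, 0, 0, 0, 0],
  [0.1, 0, -1.2, 0, 0, 0, 0],
  [0.1, 0, -1.5, 0, 0, 0, 0],
  [0.1, 0, -1.5, 0, 0, 0, 0],
  [0.1, 0, -1.5, 0, 0, 0, 0],
  [0.1, 0, -1.5, 0, 0, 0, 0],
  [0.1, 0, -1.5, 0, 0, 0, 0],
])

```text
time: 4.3
position: [0.4654, 0.1993, 0.1374]
tool_rot: [0.703, 0.077, -0.077, -0.703]
ft_force: [-0.2, -0.5, -3.4]
grip_width: 0.0159
```

Call:
carry_out([
  [0.1, 0, 0, 0, 0, 0, 0],
  [0.1, 0, 0, 0, 0, 0, 0],
  [0.1, 0, 0, 0, 0, 0, 0],
])

```text
time: 4.6
position: [0.4655, 0.1993, 0.1375]
tool_rot: [0.703, 0.077, -0.077, -0.703]
ft_force: [-0.6, -0.7, -4.1]
grip_width: 0.0159
```

Run:
```python
from see import *
st(); snap("scene",90,80,160,130,5,"a3.png");st()
```

```text
t 4.6 p [0.4655 0.1993 0.1375] F [-0.59 -0.68 -4.15] M [-0.02 -0.17  0.03] w 0.0159
[ 0.184  0.541  1.829 -0.     0.772 -0.035]
t 4.65 p [0.4655 0.1993 0.1375] F [ 0.41 -0.29 -4.38] M [-0.02 -0.13 -0.03] w 0.016
[ 0.184  0.541  1.829  0.     0.772 -0.035]
```

View pics/a3.png

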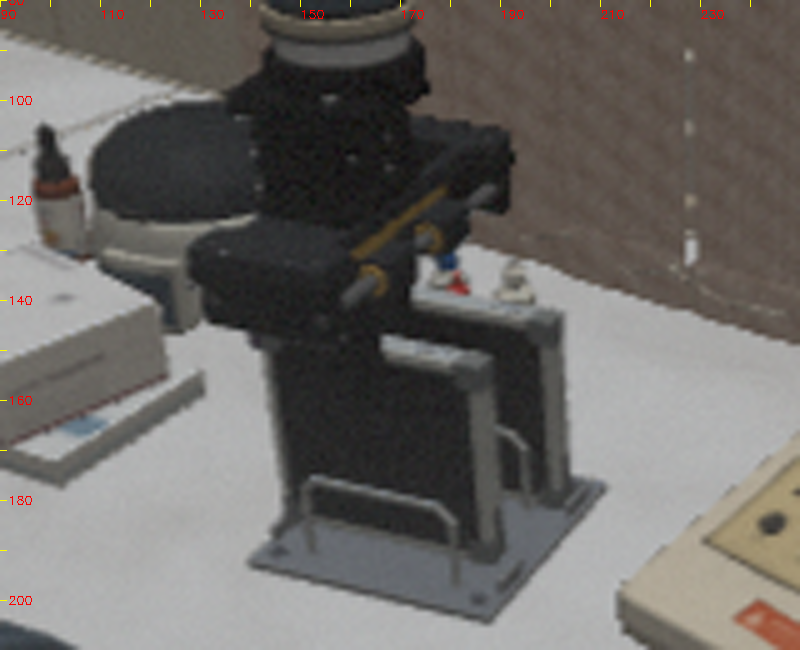

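The lift reads about −4.2 N, or roughly 0.43 kg. That is well inside the loaded range, so the near cassette is the loaded one. Next I plan the route past the photometer front and check clearances behind the stand.

Run:
```python
from see import *
im=cv2.imread("pics/scene0.png");crop(im,330,160,182,140,4,"b1.png")
im=cv2.imread("pics/top0.png");crop(im,310,60,202,150,4,"b2.png")
print(unproj("top",(350,75),0),unproj("top",(367,150),.03),unproj("top",(383,82),.08))
o=st();T=R.from_quat(o["tool_rot"]).as_matrix();print(T.round(3))
D=down(.2188)
rel([((.46,.199,.26),D),((.41,.1,.26),D),((.41,-.2,.26),D)])
```

```text
[ 0.81518756 -0.34259232  0.        ] [ 0.59029758 -0.3731129   0.03      ] [ 0.76150461 -0.40530678  0.08      ]
t 4.65 p [0.4655 0.1993 0.1375] F [ 0.41 -0.29 -4.38] M [-0.02 -0.13 -0.03] w 0.016
[ 0.184  0.541  1.829  0.     0.772 -0.035]
[[ 0.976 -0.    -0.217]
 [ 0.217 -0.     0.976]
 [-0.    -1.     0.   ]]
[ -0.55 -12.25   0.09] [-0.      0.0002 -0.0001]
[ -7.58 -12.25  -8.49] [-0.      0.0002 -0.0001]
[-14.1  -12.25 -37.77] [-0.      0.0002 -0.0001]
```

View pics/b1.png

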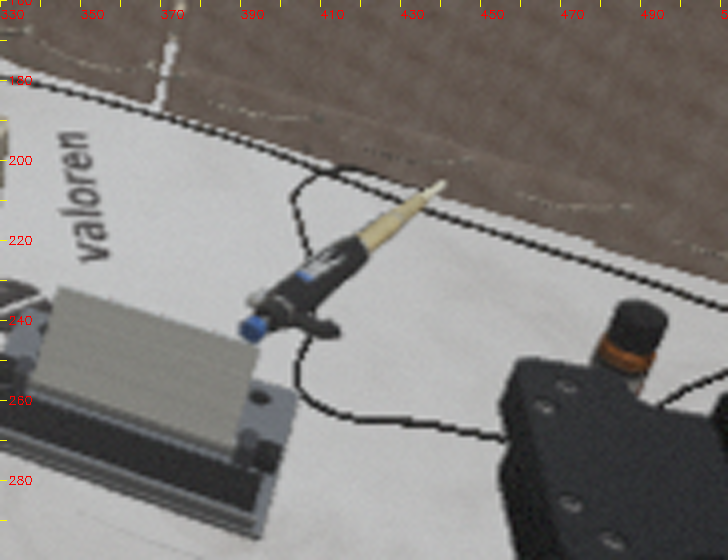

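View pics/b2.png

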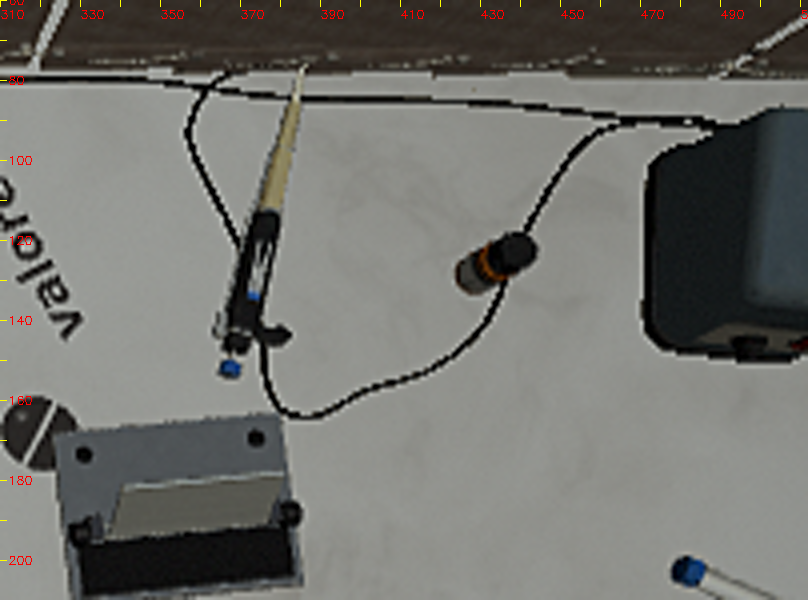

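Past the stand lies a low pipette at top pixels (367,152) to (385,78), which the gripper body will clear at about 100 mm height. The wall is at x≈0.81. Now I lift out and carry it past the front.

Call:
carry_out([
  [0.1, 0, -1.5, 0, 0, 0, 0],
  [0.1, -0.1, -3.5, 0, 0, 0, 0],
  [0.1, -0.2, -6, 0, 0, 0, 0],
  [0.1, -0.3, -9, 0, 0, 0, 0],
  [0.1, -0.5, -12, 0, 0, 0, 0],
  [0.1, -2, -12.2, -2, 0, 0, 0],
  [0.1, -4, -12.2, -4.5, 0, 0, 0],
  [0.1, -6, -12.2, -7, 0, 0, 0],
  [0.1, -7.8, -12.2, -10, 0, 0, 0],
  [0.1, -8.5, -12.2, -13, 0, 0, 0],
  [0.1, -9.2, -12.2, -16, 0, 0, 0],
  [0.1, -9.9, -12.2, -19, 0, 0, 0],
  [0.1, -10.6, -12.2, -22, 0, 0, 0],
  [0.1, -11.3, -12.2, -25, 0, 0, 0],
  [0.1, -12, -12.2, -28, 0, 0, 0],
  [0.1, -12.6, -12.2, -31, 0, 0, 0],
  [0.1, -13.3, -12.2, -34, 0, 0, 0],
  [0.1, -14.1, -12.2, -37.5, 0, 0, 0],
  [0.1, -14.1, -12.2, -37.5, 0, 0, 0],
  [0.1, -14.1, -12.2, -37.5, 0, 0, 0],
])

```text
time: 6.65
position: [0.409, -0.1978, 0.2594]
tool_rot: [-0.703, -0.076, 0.077, 0.703]
ft_force: [-0.1, 0.6, -4.6]
grip_width: 0.0156
```

```bash
cat >> h.py <<'E'
ST=np.array([.4798,-.3434]);SY=.1016
def tcp_for(lean,gapn=0.,up=0.,lat=0.,L=.1168,yaw=SY,th=.5135,piv=None):
    """TCP so that cassette's rear bottom edge is at its final spot + gapn in front (stand -x) + up (z) """
    s,c=np.sin(th),np.cos(th)
    sp=-(.007+.007*s)/c; bx=-.007*c+sp*s; bz=.008
    sl,cl=np.sin(lean),np.cos(lean)
    x=bx-gapn-.008*cl+L*sl; z=bz+up+.008*sl+L*cl
    cy,sy=np.cos(yaw),np.sin(yaw)
    return np.array([ST[0]+cy*x-sy*lat,ST[1]+sy*x+cy*lat,z]),down(yaw,lean)
E
python3 - <<'E'
from see import *
st()
snap("scene",150,100,220,170,3,"c1.png")
rel([tcp_for(0,.02,.12),tcp_for(.25,.02,.06),tcp_for(.48,.02,.06),tcp_for(.48,.01,.015)])
E
```

```text
t 6.65 p [ 0.409  -0.1978  0.2594] F [-0.06  0.57 -4.58] M [ 0.05 -0.06  0.03] w 0.0156
[-0.697  0.282  1.829  0.     1.032 -0.915]
[ -0.2    1.41 -15.4 ] [-0.0019  0.1165 -0.001 ]
[  2.7    7.57 -15.75] [0.0127 0.1161 0.2487]
[  5.26   8.36 -16.05] [0.0261 0.1147 0.4784]
[  6.25  12.86 -16.17] [0.0261 0.1147 0.4784]
```

View pics/c1.png

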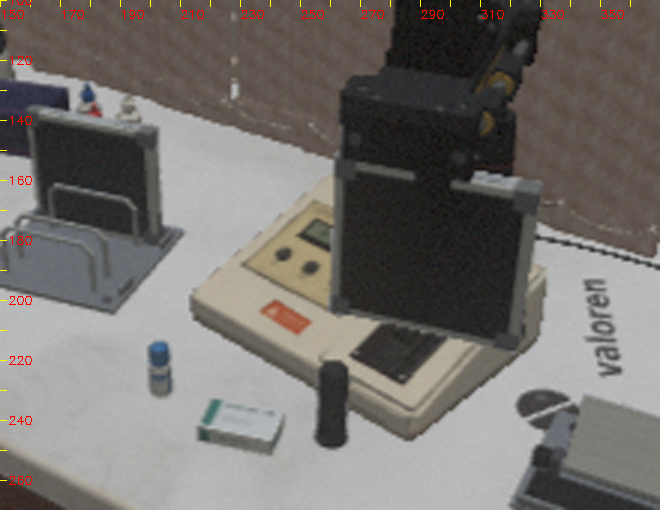

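The free-hanging weight is 4.5 N (about 0.46 kg), so it is the loaded one. The vial, cap, carton and far cassette are undisturbed. I move over the stand and start leaning it.

Call:
carry_out([
  [0.1, 0, 0, -3, 0, 0.02, 0],
  [0.1, 0, 0, -6, 0, 0.06, 0],
  [0.1, 0, 0, -9, 0, 0.1, 0],
  [0.1, -0.2, 0, -12, 0, 0.1165, 0],
  [0.1, -0.2, 0, -15.4, 0, 0.1165, 0],
  [0.1, 0.5, 1, -15.5, 0.005, 0.116, 0.08],
  [0.1, 1.5, 2.5, -15.6, 0.008, 0.116, 0.16],
  [0.1, 2.7, 4, -15.75, 0.0127, 0.116, 0.25],
  [0.1, 3.6, 5.5, -15.85, 0.017, 0.115, 0.33],
  [0.1, 4.5, 7, -15.95, 0.022, 0.115, 0.41],
  [0.1, 5.26, 8.3, -16.05, 0.026, 0.115, 0.478],
  [0.1, 5.26, 8.3, -16.05, 0.026, 0.115, 0.478],
  [0.1, 5.26, 8.3, -16.05, 0.026, 0.115, 0.478],
])

```text
time: 8.0
position: [0.4958, -0.3411, 0.1759]
tool_rot: [0.695, -0.132, -0.203, -0.677]
ft_force: [-0.1, -0.5, -3.7]
grip_width: 0.0155
```

Run:
```python
from see import *
st()
snap("scene",290,140,150,160,4,"d1.png")
rel([tcp_for(.48,.02,.06),tcp_for(.48,.012,.015),tcp_for(.48,.012,.005)])
o=robot.get_obs();print(o["time"])
p=o["position"];T=R.from_quat(o["tool_rot"]).as_matrix()
# cassette corners predicted
c=np.array([[a,-l,0] for a in 0*np.zeros(1) for l in [0]])
pts=[]
for n_ in (-8,8):
  for y_ in(65,-65):
    for z_ in(0,120):
      pts.append(p+T@np.array([n_,116.8-z_,y_])/1e3)
print(((proj("scene",np.array(pts))-[290,140])*4).round().tolist())
```

```text
t 8.0 p [ 0.4958 -0.3411  0.1759] F [-0.09 -0.5  -3.73] M [ 0.09 -0.77  0.01] w 0.0155
[-0.641  0.748  1.297 -0.32   1.466 -0.652]
[-0.    0.19  0.01] [0.0023 0.0006 0.0025]
[2.78 3.82 0.01] [0.0023 0.0006 0.0025]
[3.24 4.71 0.02] [0.0023 0.0006 0.0025]
8.05
[[165.0, 414.0], [226.0, 188.0], [426.0, 498.0], [496.0, 259.0], [172.0, 409.0], [231.0, 187.0], [428.0, 491.0], [497.0, 257.0]]
```

View pics/d1.png

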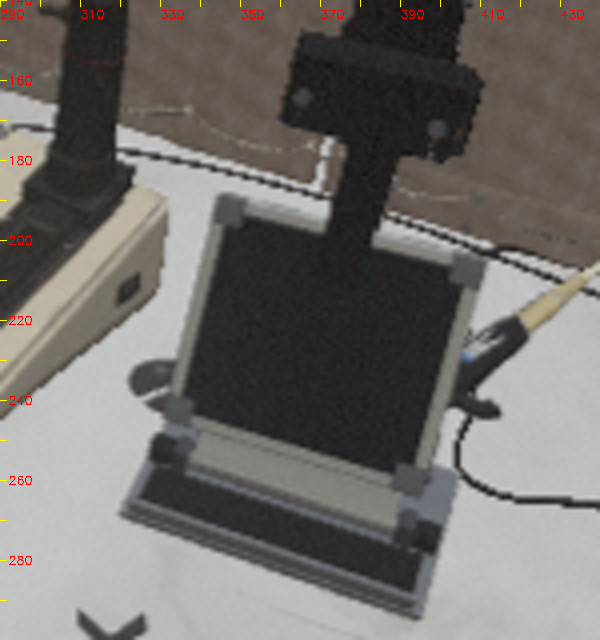

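Run:
```python
from see import *
st()
snap("top",305,110,110,110,6,"d2.png")
snap("scene",325,180,95,95,8,"d3.png")
o=robot.get_obs();print(o["time"],o["ft_force"],o["moment"])
p=o["position"];T=R.from_quat(o["tool_rot"]).as_matrix()
pts=[p+T@np.array([n_,116.8-z_,y_])/1e3 for n_ in(-8,8) for y_ in (65,-65) for z_ in (0,120)]
print(((proj("scene",np.array(pts))-[325,180])*8).round().tolist())
print(((proj("top",np.array(pts))-[305,110])*6).round().tolist())
```

```text
t 8.05 p [ 0.4955 -0.3419  0.177 ] F [ 0.36 -0.46 -4.18] M [ 0.04 -0.8  -0.02] w 0.0157
[-0.643  0.746  1.297 -0.32   1.466 -0.652]
8.15 [-0.32120699  0.57601671 -5.08258549] [ 0.08301145 -0.79772913 -0.03212388]
[[54.0, 507.0], [175.0, 54.0], [576.0, 674.0], [717.0, 196.0], [67.0, 497.0], [186.0, 52.0], [580.0, 660.0], [719.0, 191.0]]
[[215.0, 592.0], [270.0, 425.0], [519.0, 561.0], [609.0, 393.0], [206.0, 559.0], [259.0, 391.0], [507.0, 529.0], [595.0, 359.0]]
```

View pics/d2.png

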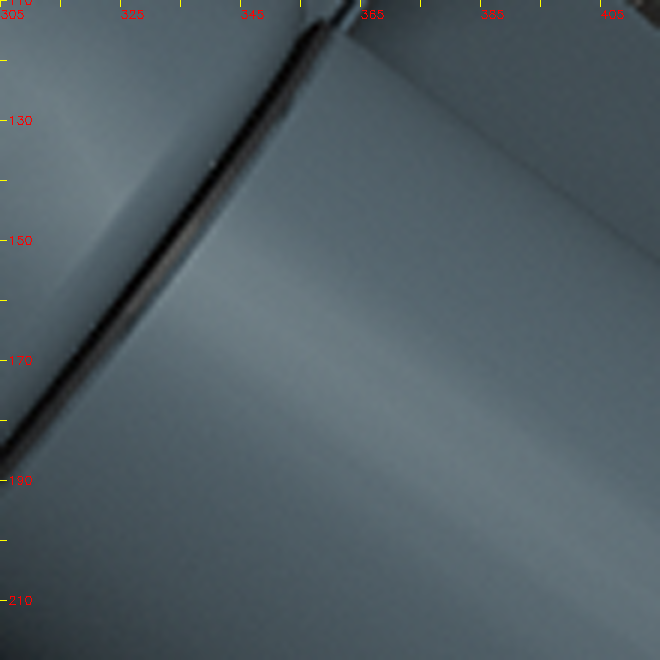

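View pics/d3.png

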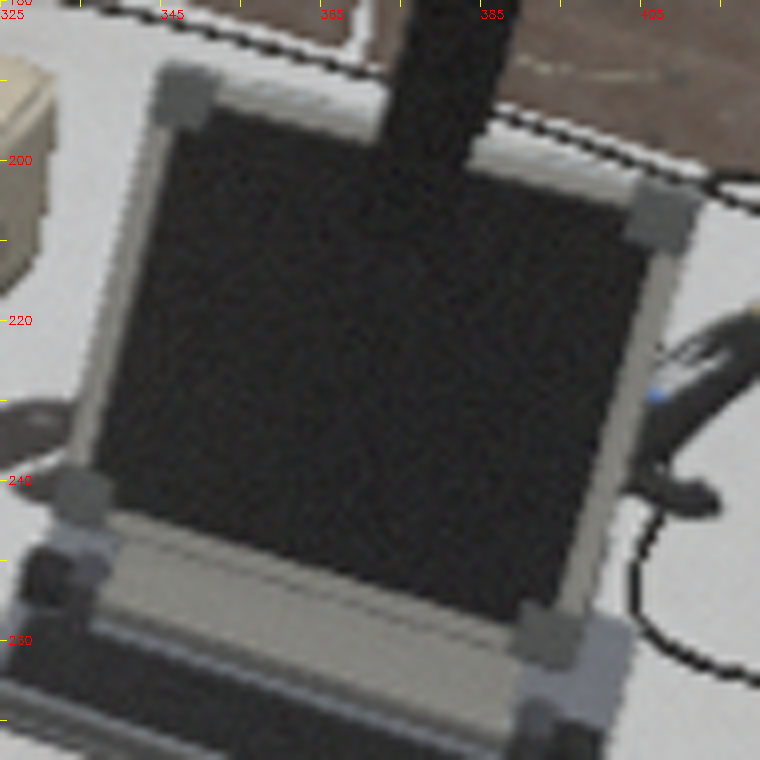

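Run:
```python
from see import *
o=st();p=o["position"];T=R.from_quat(o["tool_rot"]).as_matrix()
obs=np.array([(52,515),(158,68),(578,668),(702,188)])/8.+[325,180]
def f(v,full=True):
    roll,lat,L,dl=v
    Q=T@R.from_rotvec([roll,0,0]).as_matrix()@R.from_rotvec([0,0,dl]).as_matrix()
    pts=[p+Q@(np.array([n,L-z,y+lat])/1e3) for n,y,z in((-8,65,0),(0,65,120),(-8,-65,0),(0,-65,120))]
    return (proj("scene",np.array(pts))-obs).ravel()
for fixed in (True,False):
    g=(lambda v:f([v[0],v[1],v[2],0])) if fixed else f
    r=least_squares(g,[0,0,116.8]+([] if fixed else [0]),x_scale=[.01,1,1]+([] if fixed else [.01]));print(r.x,r.fun.round(2),r.cost)
```

```text
t 8.15 p [ 0.4953 -0.3427  0.178 ] F [-0.32  0.58 -5.08] M [ 0.08 -0.8  -0.03] w 0.0157
[-0.644  0.745  1.297 -0.32   1.466 -0.652]
[-3.48320191e-02  4.10760317e+00  1.18078170e+02] [-0.14  0.66  0.38 -0.62 -0.1   0.32 -0.17 -0.34] 0.6229437126081443
[-3.25269705e-02  4.22517913e+00  1.18717217e+02 -6.07315457e-02] [ 0.34  0.37  0.27 -0.4  -0.21 -0.01 -0.34  0.04] 0.32018907158157117
```

Call:
carry_out([
  [0.1, 0, 0, 0, 0, 0, 0],
  [0.1, 0, 0, 0, 0, 0, 0],
  [0.1, 0, 0, 0, 0, 0, 0],
])

```text
time: 8.45
position: [0.4954, -0.3429, 0.1773]
tool_rot: [0.696, -0.132, -0.202, -0.677]
ft_force: [0.1, -1.1, -4.5]
grip_width: 0.0156
```

Run:
```python
from see import *
o=st()
snap("scene",325,180,95,95,8,"e1.png")
st()
np.savez("e1.npz",p=o["position"],q=o["tool_rot"])
```

```text
t 8.45 p [ 0.4954 -0.3429  0.1773] F [ 0.14 -1.14 -4.53] M [ 0.07 -0.81 -0.  ] w 0.0156
[-0.644  0.746  1.296 -0.321  1.467 -0.651]
t 8.5 p [ 0.4954 -0.3429  0.1771] F [ 0.6  -1.06 -4.43] M [ 0.08 -0.78  0.01] w 0.0159
[-0.644  0.747  1.296 -0.321  1.467 -0.651]
```

View pics/e1.png

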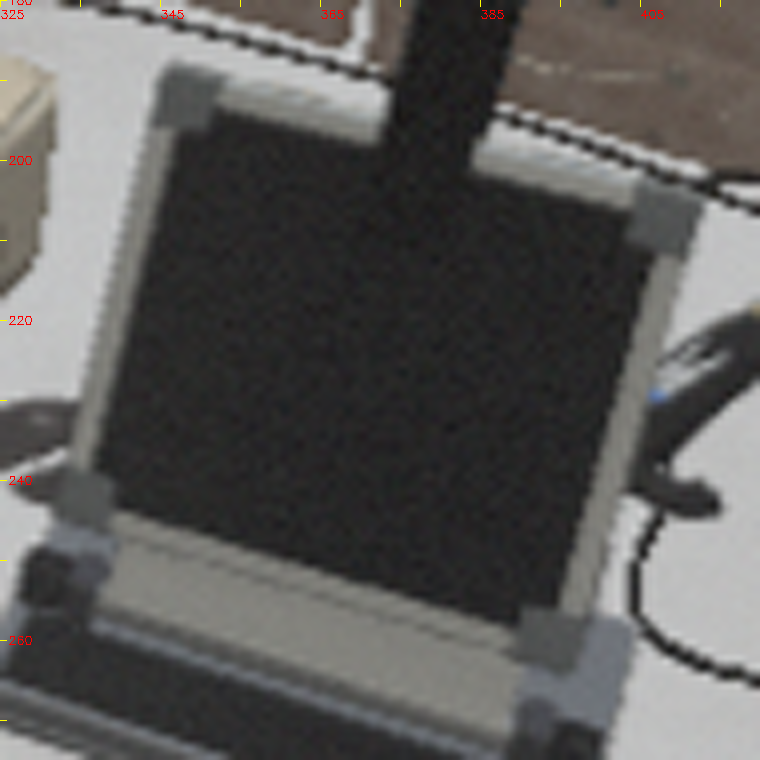

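The cassette hangs over the stand, with its bottom corners at (331.5,244.5) and (397.3,263.7). Against the prediction it sits about 3–4 mm to the left and is rolled about 0.02–0.03 rad in the grip. I correct both on the way down.

Run:
```python
from see import *
def t(lean,g,u):
    p,Q=tcp_for(lean,g,u,lat=-.0035,L=.1175); return p,Q@R.from_rotvec([.02,0,0]).as_matrix()
rel([t(.48,.015,.03),t(.48,.012,.010),t(.48,.01,.004),t(.48,.01,0)])
```

```text
[ 1.84  2.56 -0.24] [ 0.0222 -0.0011  0.0023]
[ 3.02  4.2  -0.23] [ 0.0222 -0.0011  0.0023]
[ 3.48  4.64 -0.23] [ 0.0222 -0.0011  0.0023]
[ 3.66  4.99 -0.23] [ 0.0222 -0.0011  0.0023]
```

Call:
carry_out([
  [0.1, 0.5, 0.8, -0.1, 0.007, 0, 0.001],
  [0.1, 1.2, 1.7, -0.2, 0.015, 0, 0.002],
  [0.1, 1.84, 2.56, -0.24, 0.022, 0, 0.002],
  [0.1, 2.4, 3.4, -0.24, 0.022, 0, 0.002],
  [0.1, 2.8, 3.9, -0.24, 0.022, 0, 0.002],
  [0.1, 3.02, 4.2, -0.24, 0.022, 0, 0.002],
  [0.1, 3.02, 4.2, -0.24, 0.022, 0, 0.002],
  [0.1, 3.02, 4.2, -0.24, 0.022, 0, 0.002],
  [0.1, 3.02, 4.2, -0.24, 0.022, 0, 0.002],
])

```text
time: 9.4
position: [0.5036, -0.3445, 0.1259]
tool_rot: [0.688, -0.135, -0.201, -0.684]
ft_force: [0.5, 0.4, -4.2]
grip_width: 0.0158
```

Run:
```python
from see import *
o=st()
snap("scene",315,190,95,110,7,"f1.png")
def t(lean,g,u):
    p,Q=tcp_for(lean,g,u,lat=-.0035,L=.1175); return p,Q@R.from_rotvec([.02,0,0]).as_matrix()
rel([t(.48,.012,.010)])
```

```text
t 9.4 p [ 0.5036 -0.3445  0.1259] F [ 0.46  0.38 -4.21] M [ 0.04 -0.79  0.  ] w 0.0158
[-0.644  0.823  1.288 -0.308  1.415 -0.633]
[-0.03  0.02 -0.  ] [ 0.0008 -0.0007  0.0004]
```

View pics/f1.png

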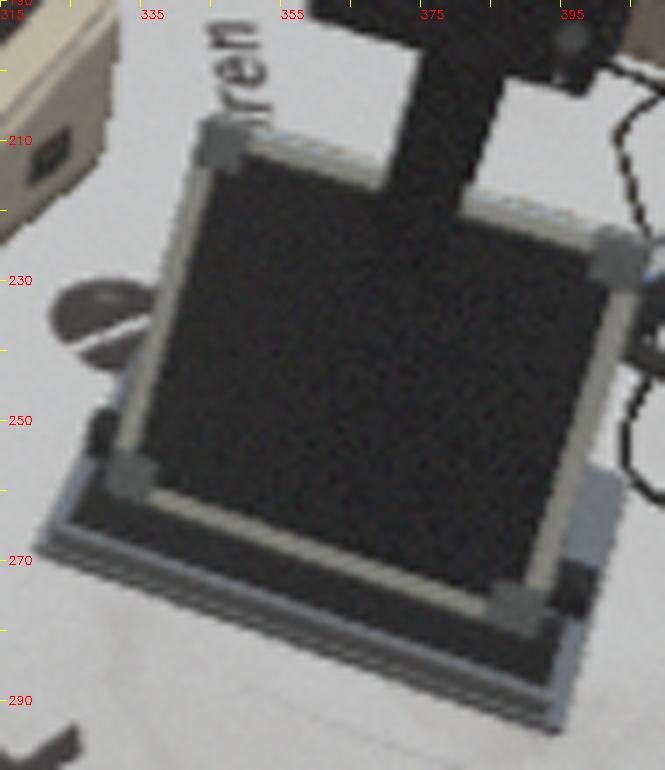

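Run:
```python
from see import *
o=robot.get_obs();p=o["position"];T=R.from_quat(o["tool_rot"]).as_matrix()
obs=np.array([(107,490),(203,118),(540,633),(648,240)])/7.+[315,190]   # BL,TL,BR,TR
def f(v):
    roll,lat,L,dl=v
    Q=T@R.from_rotvec([roll,0,0]).as_matrix()@R.from_rotvec([0,0,dl]).as_matrix()
    pts=[p+Q@(np.array([n,L-z,y+lat])/1e3) for n,y,z in((-8,65,0),(0,65,120),(-8,-65,0),(0,-65,120))]
    return (proj("scene",np.array(pts))-obs).ravel()
r=least_squares(lambda v:f([*v,0]),[0,0,117],x_scale=[.01,1,1]);print(r.x,r.fun.round(2))
r=least_squares(f,[0,0,117,0],x_scale=[.01,1,1,.01]);print(r.x,r.fun.round(2))
# stand from this picture: base front corners (bottom), lip
so=np.array([(38,550),(560,733),(625,487)])/7.+[315,190]
sm=np.array([[-48,80,0],[-48,-80,0],[72,-80,6]])/1e3
r=least_squares(lambda v:(proj("scene",place(*v,sm))-so).ravel(),[.48,-.343,.1]);print(r.x,r.fun.round(2))
```

```text
[-3.44398414e-02  3.90262225e+00  1.17856658e+02] [-0.74  0.71  0.03 -0.52 -0.07  0.6   0.62 -0.75]
[-3.10913880e-02  4.07727415e+00  1.19262545e+02 -1.00108307e-01] [ 0.04  0.12 -0.2  -0.   -0.17 -0.11  0.31  0.01]
[ 0.48007596 -0.34283751  0.09729957] [-1.19  0.3  -0.14  1.06  1.39 -1.95]
```

Run:
```python
from see import *
c=cv2.imread("pics/c1.png");cv2.imwrite("pics/c1b.png",cv2.resize(c[120:370,310:570],None,fx=3,fy=3,interpolation=cv2.INTER_CUBIC))
```

```text
(no output)
```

View pics/c1b.png

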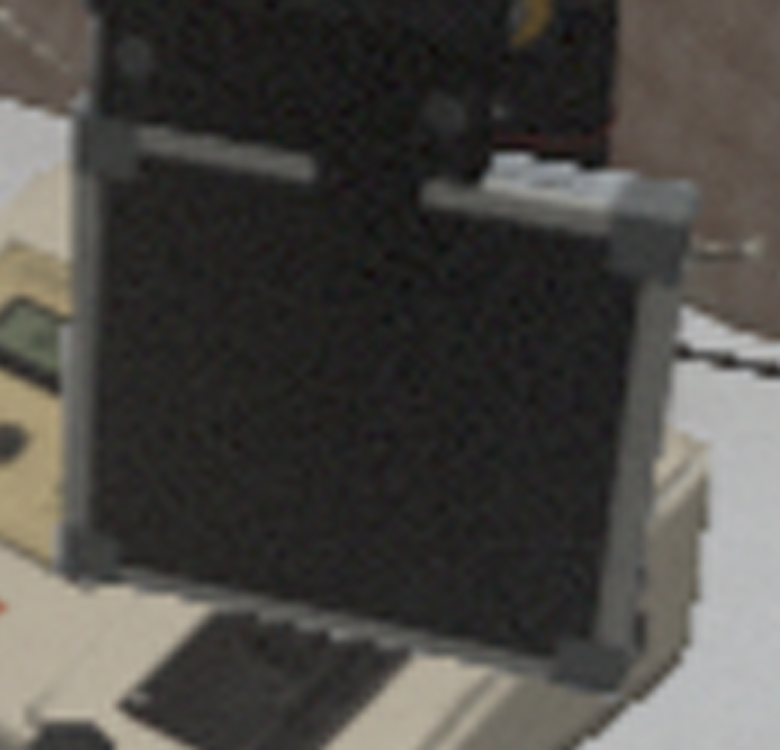

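Run:
```python
from see import *
p=np.array([.409,-.1978,.2594]);T=down(.2175)
obs=np.array([(60,572),(75,118),(618,690),(680,215)])/9.+[253.33,140]
def f(v):
    roll,lat,L,dl=v
    Q=T@R.from_rotvec([roll,0,0]).as_matrix()@R.from_rotvec([0,0,dl]).as_matrix()
    pts=[p+Q@(np.array([n,L-z,y+lat])/1e3) for n,y,z in((-8,65,0),(-8,65,120),(-8,-65,0),(-8,-65,120))]
    return (proj("scene",np.array(pts))-obs).ravel()
r=least_squares(f,[0,0,117,0],x_scale=[.01,1,1,.01]);print(r.x,r.fun.round(2))
r=least_squares(lambda v:f([*v,0]),[0,0,117],x_scale=[.01,1,1]);print(r.x,r.fun.round(2))
```

```text
[-1.40011146e-02  3.61408241e+00  1.18611765e+02 -2.74448912e-02] [ 0.18 -0.02 -0.88 -0.7   0.49  0.3   0.17  0.51]
[-1.63768740e-02  3.44219686e+00  1.17845004e+02] [-0.13  0.56 -0.79 -1.08  0.44  0.83  0.34 -0.03]
```

Call:
carry_out([
  [0.1, 0.1, 0.18, 0, 0, 0, 0],
  [0.1, 0.2, 0.36, 0, 0, 0, 0],
  [0.1, 0.28, 0.53, 0, 0, 0, 0],
  [0.1, 0.28, 0.53, 0, 0, 0, 0],
  [0.1, 0.28, 0.53, 0, 0, 0, 0],
])

```text
time: 9.95
position: [0.5032, -0.3442, 0.1192]
tool_rot: [0.688, -0.135, -0.202, -0.684]
ft_force: [-0.6, 0.3, -4.3]
grip_width: 0.0157
```

Call:
carry_out([
  [0.1, 0.05, 0.09, 0, 0, 0, 0],
  [0.1, 0.05, 0.09, 0, 0, 0, 0],
  [0.1, 0.05, 0.09, 0, 0, 0, 0],
])

```text
time: 10.25
position: [0.5033, -0.3442, 0.1184]
tool_rot: [0.688, -0.135, -0.201, -0.684]
ft_force: [0.5, 0.1, -4.6]
grip_width: 0.016
```

Call:
carry_out([
  [0.1, 0.05, 0.09, 0, 0, 0, 0],
  [0.1, 0.05, 0.09, 0, 0, 0, 0],
  [0.1, 0.05, 0.09, 0, 0, 0, 0],
])

```text
time: 10.55
position: [0.5034, -0.3441, 0.1173]
tool_rot: [0.688, -0.135, -0.201, -0.684]
ft_force: [0.3, -0.7, -4.5]
grip_width: 0.016
```

Call:
carry_out([
  [0.1, 0.05, 0.09, 0, 0, 0, 0],
  [0.1, 0.05, 0.09, 0, 0, 0, 0],
  [0.1, 0.05, 0.09, 0, 0, 0, 0],
])

```text
time: 10.85
position: [0.5034, -0.3441, 0.1162]
tool_rot: [0.688, -0.135, -0.201, -0.684]
ft_force: [-1.1, -0.0, -4.2]
grip_width: 0.0158
```

Call:
carry_out([
  [0.1, 0.05, 0.09, 0, 0, 0, 0],
  [0.1, 0.05, 0.09, 0, 0, 0, 0],
  [0.1, 0.05, 0.09, 0, 0, 0, 0],
])

```text
time: 11.15
position: [0.5035, -0.3441, 0.1155]
tool_rot: [0.688, -0.135, -0.201, -0.684]
ft_force: [-0.1, 0.4, -2.9]
grip_width: 0.0157
```

Call:
carry_out([
  [0.1, -0.05, -0.09, 0, 0, 0, 0],
  [0.1, 0.13, -0.18, 0, 0, 0, 0],
  [0.1, 0.26, -0.25, 0, 0, 0, 0],
  [0.1, 0.4, -0.32, 0, 0, 0, 0],
  [0.1, 0.4, -0.32, 0, 0, 0, 0],
  [0.1, 0.4, -0.32, 0, 0, 0, 0],
])

```text
time: 11.75
position: [0.5085, -0.3437, 0.1161]
tool_rot: [0.688, -0.135, -0.201, -0.684]
ft_force: [-0.2, 1.2, -3.8]
grip_width: 0.0153
```

Call:
carry_out([
  [0.1, 0.09, -0.05, 0, 0, 0, 0],
  [0.1, 0.18, -0.09, 0, 0, 0, 0],
  [0.1, 0.18, -0.09, 0, 0, 0, 0],
  [0.1, 0.18, -0.09, 0, 0, 0, 0],
])

```text
time: 12.15
position: [0.5105, -0.3435, 0.1162]
tool_rot: [0.688, -0.135, -0.201, -0.684]
ft_force: [0.6, -0.4, -4.4]
grip_width: 0.0159
```

Run:
```python
from see import *
o=st()
snap("scene",315,190,95,110,7,"g1.png")
```

```text
t 12.15 p [ 0.5105 -0.3435  0.1162] F [ 0.6  -0.43 -4.37] M [ 0.06 -0.86  0.01] w 0.0159
[-0.638  0.842  1.275 -0.305  1.413 -0.626]
```

View pics/g1.png

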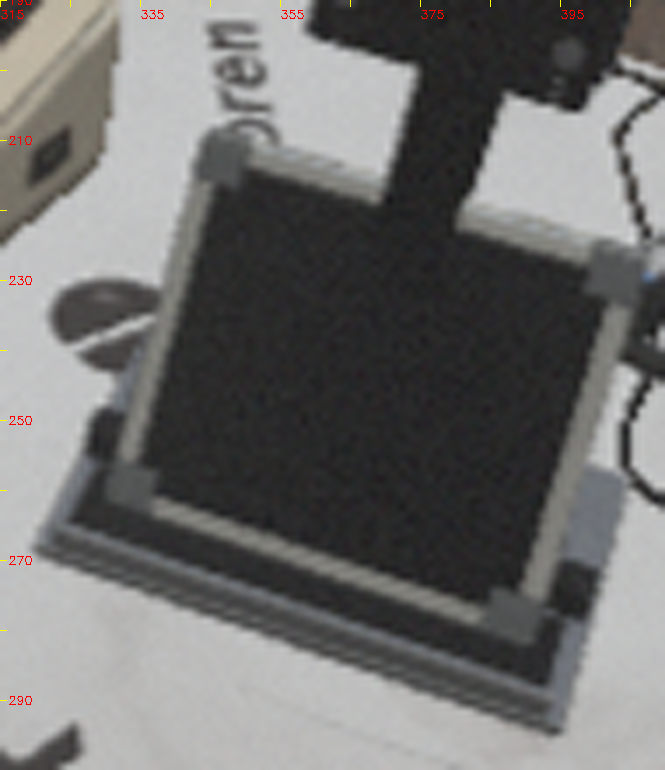

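Call:
carry_out([
  [0.1, 0.09, -0.05, 0, 0, 0, 0],
  [0.1, 0.09, -0.05, 0, 0, 0, 0],
  [0.1, 0.09, -0.05, 0, 0, 0, 0],
])

```text
time: 12.5
position: [0.5115, -0.3434, 0.1162]
tool_rot: [0.688, -0.135, -0.201, -0.684]
ft_force: [-0.1, 0.5, -4.4]
grip_width: 0.0158
```

Call:
carry_out([
  [0.1, 0.09, -0.05, 0, 0, 0, 0],
  [0.1, 0.09, -0.05, 0, 0, 0, 0],
  [0.1, 0.09, -0.05, 0, 0, 0, 0],
])

```text
time: 12.8
position: [0.5125, -0.3433, 0.1163]
tool_rot: [0.688, -0.135, -0.201, -0.684]
ft_force: [0.7, -0.2, -3.7]
grip_width: 0.0161
```

Call:
carry_out([
  [0.1, 0.09, -0.05, 0, 0, 0, 0],
  [0.1, 0.09, -0.05, 0, 0, 0, 0],
  [0.1, 0.09, -0.05, 0, 0, 0, 0],
])

```text
time: 13.1
position: [0.5136, -0.3432, 0.1163]
tool_rot: [0.688, -0.135, -0.201, -0.684]
ft_force: [0.0, 0.4, -4.5]
grip_width: 0.0158
```

Call:
carry_out([
  [0.1, 0.09, -0.05, 0, 0, 0, 0],
  [0.1, 0.09, -0.05, 0, 0, 0, 0],
  [0.1, 0.09, -0.05, 0, 0, 0, 0],
])

```text
time: 13.4
position: [0.5145, -0.3431, 0.1163]
tool_rot: [0.688, -0.135, -0.201, -0.684]
ft_force: [0.3, 0.3, -4.1]
grip_width: 0.016
```

Call:
carry_out([
  [0.1, 0.09, -0.05, 0, 0, 0, 0],
  [0.1, 0.09, -0.05, 0, 0, 0, 0],
  [0.1, 0.09, -0.05, 0, 0, 0, 0],
])

```text
time: 13.7
position: [0.5156, -0.343, 0.1163]
tool_rot: [0.688, -0.135, -0.201, -0.684]
ft_force: [-0.1, -0.3, -4.7]
grip_width: 0.0158
```

Run:
```python
from see import *
o=st()
```

```text
t 13.7 p [ 0.5156 -0.343   0.1163] F [-0.09 -0.28 -4.75] M [ 0.03 -0.82 -0.02] w 0.0158
[-0.633  0.847  1.262 -0.303  1.422 -0.625]
```

Call:
carry_out([
  [0.1, 0.09, -0.05, 0, 0, 0, 0],
  [0.1, 0.09, -0.05, 0, 0, 0, 0],
  [0.1, 0.09, -0.05, 0, 0, 0, 0],
])

```text
time: 14.0
position: [0.5166, -0.3429, 0.1164]
tool_rot: [0.688, -0.135, -0.201, -0.684]
ft_force: [-0.7, 0.1, -4.2]
grip_width: 0.0158
```

Call:
carry_out([
  [0.1, 0.09, -0.05, 0, 0, 0, 0],
  [0.1, 0.09, -0.05, 0, 0, 0, 0],
  [0.1, 0.09, -0.05, 0, 0, 0, 0],
])

```text
time: 14.3
position: [0.5171, -0.3428, 0.1165]
tool_rot: [0.688, -0.136, -0.202, -0.684]
ft_force: [-1.9, 0.6, -3.2]
grip_width: 0.0158
```

Run:
```python
from see import *
o=st()
snap("scene",315,190,95,110,7,"g2.png")
```

```text
t 14.3 p [ 0.5171 -0.3428  0.1165] F [-1.9   0.65 -3.24] M [-0.02 -0.36 -0.  ] w 0.0158
[-0.631  0.849  1.257 -0.302  1.427 -0.624]
```

View pics/g2.png

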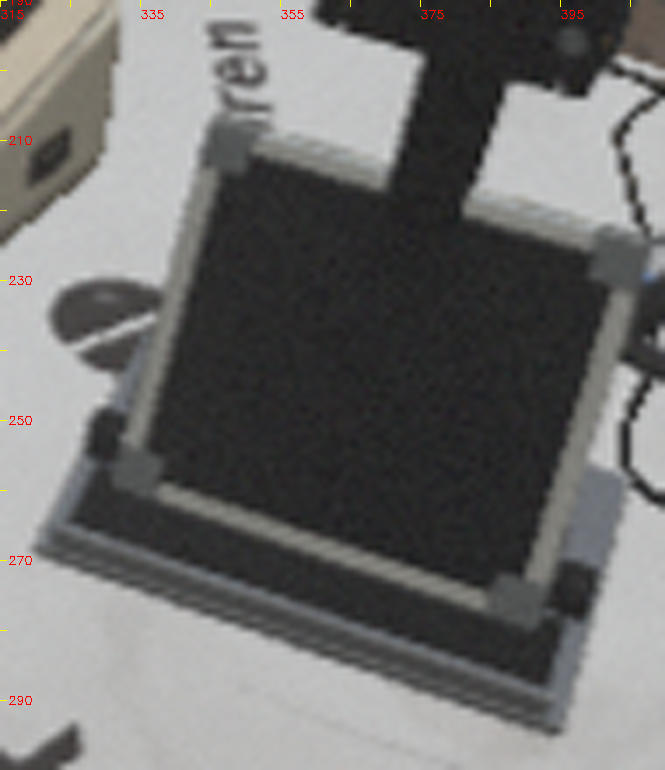

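Contact shows a force of (−1.9, +1.0 N) along the plate normal. I back off a hair, settle onto the ledge, then test the lean.

Call:
carry_out([
  [0.1, -0.05, 0, 0, 0, 0, 0],
  [0.1, -0.05, 0.05, 0, 0, 0, 0],
  [0.1, -0.05, 0.1, 0, 0, 0, 0],
  [0.1, -0.05, 0.1, 0, 0, 0, 0],
  [0.1, -0.05, 0.1, 0, 0, 0, 0],
])

```text
time: 14.85
position: [0.5167, -0.3429, 0.1159]
tool_rot: [0.688, -0.135, -0.201, -0.684]
ft_force: [-1.1, 0.3, -2.7]
grip_width: 0.0161
```

Run:
```python
from see import *
st()
```

```text
t 14.85 p [ 0.5167 -0.3429  0.1159] F [-1.06  0.33 -2.68] M [-0.01 -0.4  -0.03] w 0.0161
[-0.632  0.849  1.259 -0.302  1.423 -0.624]
```

Call:
carry_out([
  [0.1, 0, 0.05, 0, 0, 0, 0],
  [0.1, 0, 0.1, 0, 0, 0, 0],
  [0.1, 0, 0.1, 0, 0, 0, 0],
  [0.1, 0, 0.1, 0, 0, 0, 0],
])

```text
time: 15.25
position: [0.5165, -0.343, 0.1154]
tool_rot: [0.688, -0.135, -0.201, -0.684]
ft_force: [-0.8, 1.6, 0.5]
grip_width: 0.0158
```

Run:
```python
from see import *
st()
```

```text
t 15.25 p [ 0.5165 -0.343   0.1154] F [-0.78  1.56  0.5 ] M [ 0.1  -0.2  -0.11] w 0.0158
[-0.632  0.849  1.26  -0.303  1.422 -0.624]
```

Call:
carry_out([
  [0.1, 0.12, -0.01, 0, 0, 0, 0.01],
  [0.1, 0.235, -0.02, 0, 0, 0, 0.02],
  [0.1, 0.235, -0.02, 0, 0, 0, 0.02],
  [0.1, 0.235, -0.02, 0, 0, 0, 0.02],
])

```text
time: 15.65
position: [0.5185, -0.3428, 0.1142]
tool_rot: [0.686, -0.142, -0.209, -0.682]
ft_force: [0.1, -0.2, 2.8]
grip_width: 0.0161
```

Run:
```python
from see import *
st()
```

```text
t 15.65 p [ 0.5185 -0.3428  0.1142] F [ 0.11 -0.16  2.79] M [-0.    0.02 -0.09] w 0.0161
[-0.625  0.861  1.243 -0.312  1.445 -0.618]
```

Call:
carry_out([
  [0.1, 0.12, -0.01, 0, 0, 0, 0.01],
  [0.1, 0.235, -0.02, 0, 0, 0, 0.02],
  [0.1, 0.235, -0.02, 0, 0, 0, 0.02],
  [0.1, 0.235, -0.02, 0, 0, 0, 0.02],
])

```text
time: 16.05
position: [0.52, -0.3427, 0.1131]
tool_rot: [0.685, -0.15, -0.216, -0.68]
ft_force: [-3.1, -0.0, 3.7]
grip_width: 0.0154
```

Run:
```python
from see import *
st()
```

```text
t 16.05 p [ 0.52   -0.3427  0.1131] F [-3.1  -0.    3.72] M [-0.22  0.55 -0.01] w 0.0154
[-0.619  0.873  1.227 -0.321  1.469 -0.613]
```

Run:
```python
from see import *
o=st()
snap("scene",315,190,95,110,7,"h1.png")
p=o["position"];T=R.from_quat(o["tool_rot"]).as_matrix();print(T.round(3))
```

```text
t 16.05 p [ 0.52   -0.3427  0.1131] F [-3.1  -0.    3.72] M [-0.22  0.55 -0.01] w 0.0154
[-0.619  0.873  1.227 -0.321  1.469 -0.613]
[[ 0.862 -0.498 -0.092]
 [ 0.088 -0.031  0.996]
 [-0.499 -0.867  0.018]]
```

View pics/h1.png

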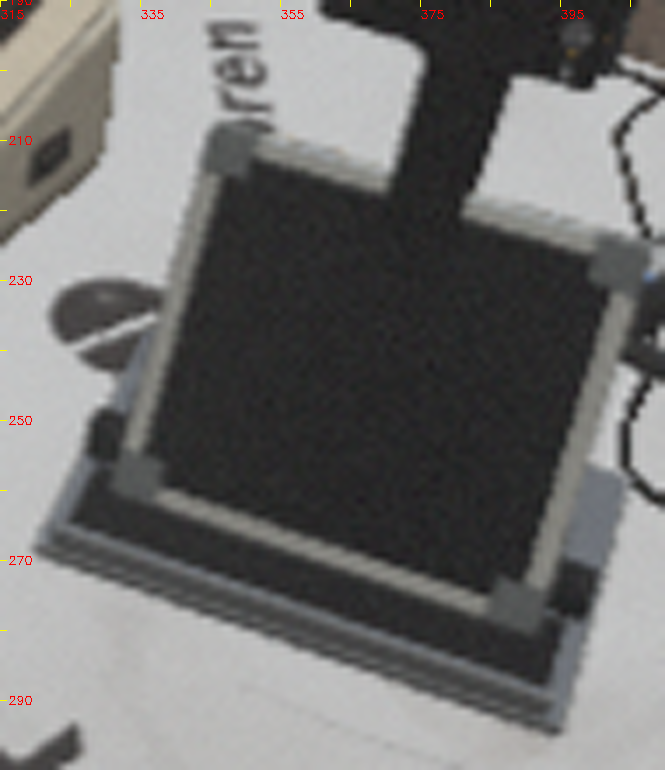

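Run:
```python
from see import *
o=robot.get_obs();p=o["position"];T=R.from_quat(o["tool_rot"]).as_matrix()
obs=np.array([(113,490),(205,125),(542,632),(650,245)])/7.+[315,190]
def cas(p,Q,L,lat): return np.array([p+Q@(np.array([n,L-z,y+lat])/1e3) for n,y,z in((-8,65,0),(0,65,120),(-8,-65,0),(0,-65,120))])
for dx in(0,.003):
  for th in(.51,):
    P0,Q=tcp_for(th,-dx,0,L=.1175,th=th)
    print((((proj("scene",cas(P0,Q,117.5,0))-[315,190])*7)).round().tolist())
def f(v):
    roll,lat,L,dl=v
    return (proj("scene",cas(p,T@R.from_rotvec([roll,0,0]).as_matrix()@R.from_rotvec([0,0,dl]).as_matrix(),L,lat))-obs).ravel()
r=least_squares(f,[0,0,117,0],x_scale=[.01,1,1,.01]);print(r.x,r.fun.round(2))
r=least_squares(lambda v:f([*v,0]),[0,0,117],x_scale=[.01,1,1]);print(r.x,r.fun.round(2))
Z=np.array([[-47,80,6],[-47,-80,6],[-47,73,14],[-47,-73,14],[0,74,15],[0,-74,15]])/1e3
print(((proj("scene",place(*ST,SY,Z))-[315,190])*7).round().tolist())
```

```text
[[106.0, 489.0], [214.0, 116.0], [535.0, 634.0], [652.0, 241.0]]
[[109.0, 483.0], [217.0, 111.0], [537.0, 628.0], [654.0, 235.0]]
[-3.41420998e-02  4.24477560e+00  1.19434795e+02 -1.08628215e-01] [ 0.25  0.38  0.6   0.03 -0.44 -0.22 -0.32 -0.18]
[-3.76291338e-02  4.05488916e+00  1.18149908e+02] [-0.53  0.9   0.81 -0.42 -0.3   0.41 -0.02 -0.86]
[[34.0, 538.0], [567.0, 724.0], [59.0, 527.0], [548.0, 696.0], [104.0, 432.0], [582.0, 591.0]]
```

The cassette sits on the ledge against the plate. Bottom corners are at (331,260) and (392.4,280.3), within about 1.5 mm of the centred prediction, and the bottom edge is parallel to the stand. I ease the grip and then open slightly.

Call:
carry_out([
  [0.1, 0, -0.02, 0, 0, 0, 0],
  [0.1, 0, -0.03, 0, 0, 0, 0],
  [0.1, 0, -0.03, 0, 0, 0, 0],
], force=6)

```text
time: 16.4
position: [0.5201, -0.3426, 0.1131]
tool_rot: [0.685, -0.149, -0.215, -0.68]
ft_force: [-4.2, -0.6, 1.9]
grip_width: 0.0162
```

Run:
```python
from see import *
st()
```

```text
t 16.4 p [ 0.5201 -0.3426  0.1131] F [-4.18 -0.56  1.9 ] M [-0.19  0.54  0.05] w 0.0162
[-0.619  0.872  1.227 -0.321  1.468 -0.614]
```

Call:
carry_out([
  [0.19, 0, 0, 0, 0, 0, 0],
  [0.2, 0, 0, 0, 0, 0, 0],
  [0.21, 0, 0, 0, 0, 0, 0],
  [0.22, 0, 0, 0, 0, 0, 0],
  [0.23, 0, 0, 0, 0, 0, 0],
  [0.23, 0, 0, 0, 0, 0, 0],
])

```text
time: 17.0
position: [0.5213, -0.3425, 0.1132]
tool_rot: [0.685, -0.148, -0.215, -0.68]
ft_force: [0.5, -0.6, 0.3]
grip_width: 0.0198
```

Run:
```python
from see import *
o=st()
snap("scene",315,190,95,110,7,"i1.png")
```

```text
t 17.0 p [ 0.5213 -0.3425  0.1132] F [ 0.5  -0.62  0.34] M [-0.02 -0.37 -0.03] w 0.0198
[-0.619  0.872  1.226 -0.32   1.467 -0.613]
```

View pics/i1.png

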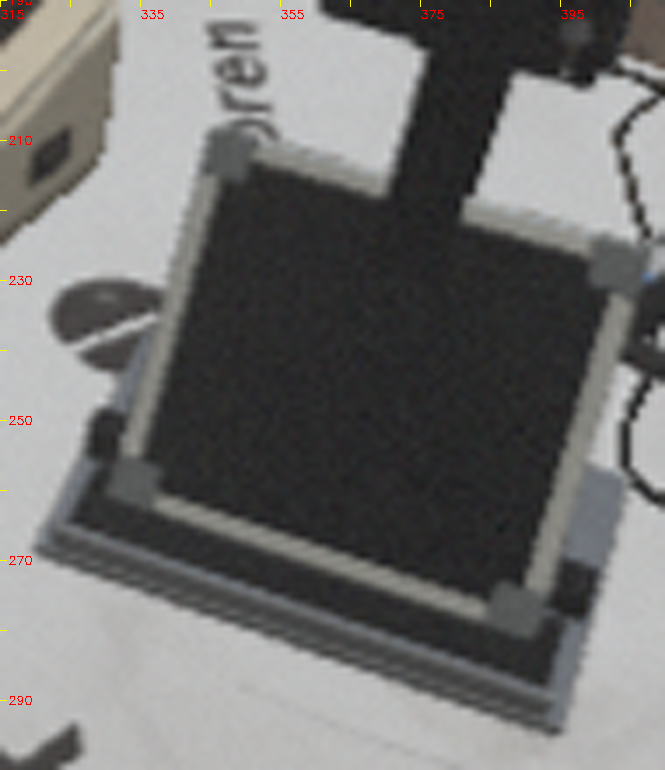

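Forces dropped to zero and the cassette stays, so it is resting. I open further and withdraw along the tool axis.

Call:
carry_out([
  [0.3, 0, 0, 0, 0, 0, 0],
  [0.36, 0, 0, 0, 0, 0, 0],
  [0.4, 0, 0, 0, 0, 0, 0],
  [0.4, 0, -1, 0, 0, 0, 0],
  [0.4, 0, -2, 0, 0, 0, 0],
  [0.4, 0, -4, 0, 0, 0, 0],
  [0.4, 0, -6, 0, 0, 0, 0],
  [0.4, 0, -9, 0, 0, 0, 0],
  [0.4, 0, -12, 0, 0, 0, 0],
  [0.4, 0, -14, 0, 0, 0, 0],
  [0.4, 0, -14, 0, 0, 0, 0],
])

```text
time: 18.15
position: [0.5931, -0.3387, 0.2388]
tool_rot: [0.687, -0.146, -0.213, -0.679]
ft_force: [0.0, -0.2, -0.6]
grip_width: 0.0345
```

Run:
```python
from see import *
o=st()
snap("scene",315,190,95,110,7,"j1.png")
im=robot.camera("top")[:,:,::-1];cv2.imwrite("pics/j2.png",im)
im=robot.camera("scene")[:,:,::-1];cv2.imwrite("pics/j3.png",im)
```

```text
t 18.15 p [ 0.5931 -0.3387  0.2388] F [ 0.04 -0.22 -0.64] M [ 0.01 -0.41  0.01] w 0.0345
[-0.562  0.826  0.945 -0.303  1.787 -0.661]
```

View pics/j1.png

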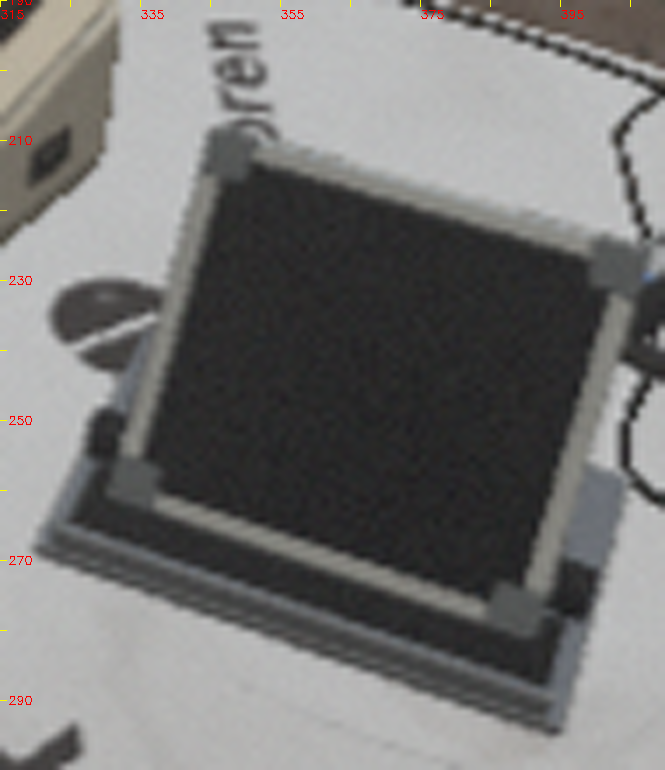

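View pics/j2.png

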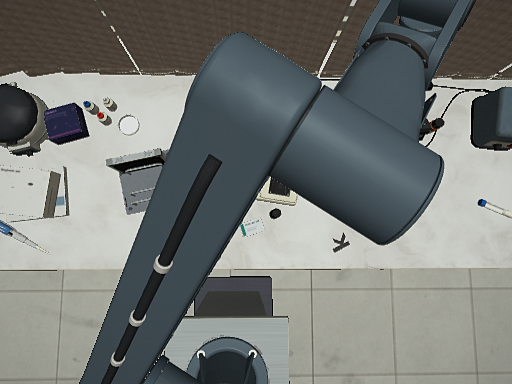

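Run:
```python
from see import *
rel([((.593,-.339,.36),None),((.45,-.5,.36),down(.1)),((.30,-.58,.36),down(-.3))])
```

```text
[ -5.99 -11.09   0.09] [0. 0. 0.]
[-19.76  -3.49 -14.63] [-0.0203 -0.0029 -0.5217]
[-33.41   4.21 -21.21] [ 0.0843  0.388  -0.5186]
```

Call:
carry_out([
  [0.4, -2, -4, 0, 0, 0, 0],
  [0.4, -4, -7.5, 0, 0, 0, 0],
  [0.4, -6, -11, 0, 0, 0, 0],
  [0.4, -8, -9.9, -2, -0.003, 0, -0.08],
  [0.4, -10, -8.8, -4.2, -0.006, 0, -0.16],
  [0.4, -12, -7.7, -6.4, -0.009, 0, -0.24],
  [0.4, -14, -6.6, -8.5, -0.012, 0, -0.32],
  [0.4, -16, -5.5, -10.6, -0.015, 0, -0.4],
  [0.4, -18, -4.5, -12.6, -0.018, 0, -0.47],
  [0.4, -19.8, -3.5, -14.6, -0.02, 0, -0.52],
  [0.4, -23, -1.6, -16.3, 0.005, 0.1, -0.52],
  [0.4, -26.5, 0.3, -18, 0.03, 0.2, -0.52],
  [0.4, -30, 2.3, -19.6, 0.06, 0.3, -0.52],
  [0.4, -33.4, 4.2, -21.2, 0.084, 0.388, -0.518],
  [0.4, -33.4, 4.2, -21.2, 0.084, 0.388, -0.518],
])

```text
time: 19.8
position: [0.2947, -0.582, 0.3586]
tool_rot: [-0.698, 0.11, -0.107, 0.699]
ft_force: [0.8, -1.0, 0.1]
grip_width: 0.0352
```

Run:
```python
from see import *
o=st()
t=robot.camera("top")[:,:,::-1].copy();cv2.imwrite("pics/k1.png",t);crop(t,310,140,90,80,8,"k2.png")
s=robot.camera("scene")[:,:,::-1].copy();cv2.imwrite("pics/k3.png",s);st()
```

```text
t 19.8 p [ 0.2947 -0.582   0.3586] F [ 0.83 -1.03  0.07] M [-0.01 -0.13 -0.01] w 0.0352
[-1.272  0.473  1.214 -0.002  1.457 -0.963]
t 19.9 p [ 0.299  -0.5798  0.359 ] F [ 0.05 -0.42  0.02] M [-0.04 -0.14  0.  ] w 0.0344
[-1.266e+00  4.720e-01  1.214e+00  1.000e-03  1.458e+00 -9.640e-01]
```

View pics/k2.png

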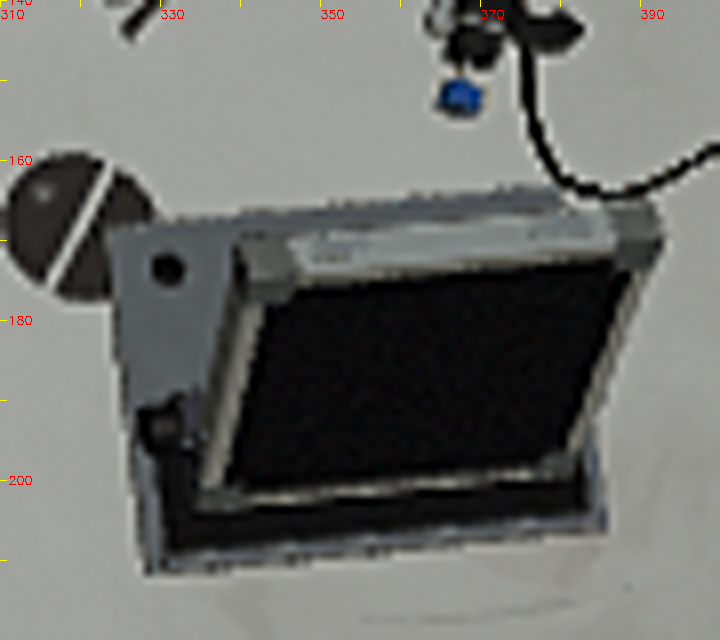

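View pics/k3.png

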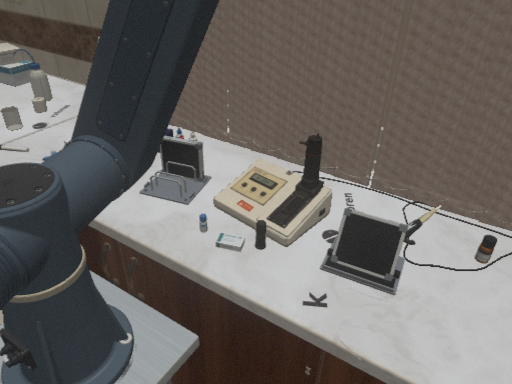

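View pics/k1.png

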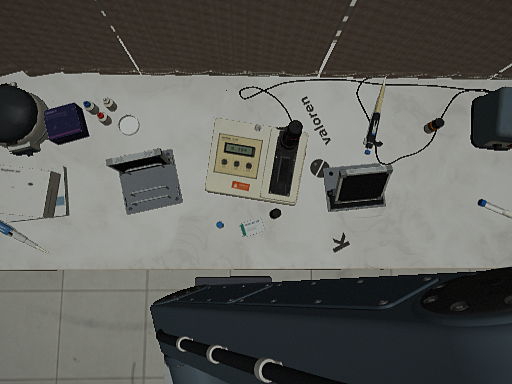

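Run:
```python
from see import *
so=np.array([(110,497),(208,125),(542,634),(650,245)])/7.+[315,190]
sm=[(-8,65,0),(0,65,120),(-8,-65,0),(0,-65,120)]
to=np.array([(200,508),(572,475),(645,197),(663,243),(237,238)])/8.+[310,140]
tm=[(-8,65,0),(-8,-65,0),(8,-65,120),(-8,-65,120),(8,65,120)]
def c(v,m):
    x,y,a,l,r=v; m=np.array(m)/1e3-[.008,0,0]  # origin rear bottom edge
    s,co=np.sin(l),np.cos(l)
    q=np.c_[m[:,0]*co+m[:,2]*s, m[:,1], -m[:,0]*s+m[:,2]*co]
    q[:,1],q[:,2]=q[:,1]-r*m[:,2],q[:,2]+r*m[:,1]
    q=place(x,y,a,q); q[:,2]+=.008; return q
f=lambda v:np.r_[(proj("scene",c(v,sm))-so).ravel(),(proj("top",c(v,tm))-to).ravel()]
r=least_squares(f,[.47,-.343,.1,.5,0]);print(r.x.round(4),r.fun.round(1))
x,y=r.x[:2];d=np.array([x,y])-ST;cy,sy=np.cos(SY),np.sin(SY)
print("rear edge in stand frame",cy*d[0]+sy*d[1],-sy*d[0]+cy*d[1])
for nm,g in (("scene",lambda v:(proj("scene",c(v,sm))-so).ravel()),("top",lambda v:(proj("top",c(v,tm))-to).ravel())):
    r=least_squares(lambda v:g([*v,0]),r.x[:4]);x,y=r.x[:2];d=np.array([x,y])-ST;print(nm,r.x.round(4),cy*d[0]+sy*d[1],-sy*d[0]+cy*d[1],r.fun.round(1))
```

```text
[ 0.4655 -0.3469  0.1016  0.545  -0.0176] [ 0.   0.   0.7 -0.4 -0.1  0.6  0.3 -0.7 -0.9  0.4  0.4 -0.2  0.2  0.5
  0.1 -0.4 -0.8  0.4]
rear edge in stand frame -0.014556670205868035 -0.00199338121174483
scene [ 0.4693 -0.3459  0.1294  0.4041] -0.010718163776115761 -0.0013926267003342646 [ 0.  -0.  -0.3 -0.1 -0.1  0.2  0.3 -0.1]
top [ 0.4653 -0.3464  0.1032  0.5519] -0.014704933830938472 -0.0014668277234154174 [-0.9  0.5  0.1 -0.2  0.5  0.3  0.5 -0.7 -0.2  0.1]
```

From both views the cassette is square (yaw 0.102, same as the stand) and about 1.5–2 mm off centre. It leans 0.545 and its foot may be about 2 mm forward of the ideal. I'll press the foot home gently with closed fingertips at hinge height, which puts no torque on the hinge.

Run:
```python
from see import *
D=down(SY-np.pi/2)
w=lambda x,z:(place(*ST,SY,[[x,-.0017,z]])[0],D)
rel([(np.array([.36,-.45,.30]),D),w(-.075,.20),w(-.065,.12),w(-.062,.050)])
```

```text
[ 1.96  5.93 14.2 ] [-0.0018  1.1668 -0.0019]
[ 3.4  15.96 24.81] [-0.0018  1.1668 -0.0019]
[ 4.32 23.96 25.19] [-0.0018  1.1668 -0.0019]
[ 4.6  30.96 25.29] [-0.0018  1.1668 -0.0019]
```

Call:
carry_out([
  [0, 0.3, 1, 2.5, 0, 0.15, 0],
  [0, 0.6, 2, 5, 0, 0.3, 0],
  [0, 1, 3, 7.5, 0, 0.45, 0],
  [0, 1.4, 4.2, 10, 0, 0.6, 0],
  [0, 1.96, 5.9, 14.2, 0, 0.75, 0],
  [0, 2.3, 8, 17, 0, 0.9, 0],
  [0, 2.7, 11, 20, 0, 1.05, 0],
  [0, 3.1, 14, 23, 0, 1.167, 0],
  [0, 3.4, 16, 24.8, 0, 1.167, 0],
  [0, 3.8, 20, 25, 0, 1.167, 0],
  [0, 4.3, 24, 25.2, 0, 1.167, 0],
  [0, 4.3, 24, 25.2, 0, 1.167, 0],
  [0, 4.3, 24, 25.2, 0, 1.167, 0],
])

```text
time: 21.2
position: [0.4165, -0.351, 0.12]
tool_rot: [-0.526, 0.473, -0.472, 0.526]
ft_force: [0.8, 0.4, 0.9]
grip_width: 0.0005
```

Run:
```python
from see import *
st()
D=down(SY-np.pi/2)
w=lambda x,z:(place(*ST,SY,[[x,-.0017,z]])[0],D)
rel([w(-.062,.08),w(-.062,.048),w(-.042,.048)])
snap("scene",300,130,130,170,4,"l1.png")
```

```text
t 21.2 p [ 0.4165 -0.351   0.12  ] F [0.81 0.39 0.85] M [-0.01 -0.02 -0.02] w 0.0005
[-0.905  0.607  1.744 -0.     0.792  0.56 ]
[0.06 4.   0.17] [ 0.0007  0.0041 -0.001 ]
[0.06 7.2  0.18] [ 0.0007  0.0041 -0.001 ]
[0.07 7.2  2.18] [ 0.0007  0.0041 -0.001 ]
```

View pics/l1.png

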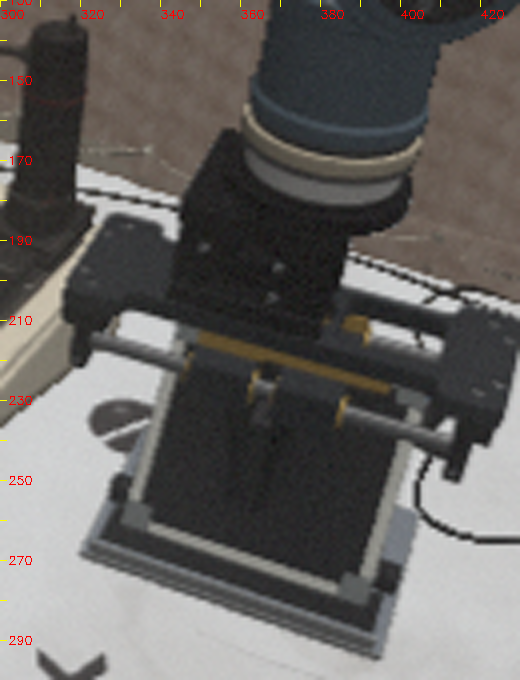

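Call:
carry_out([
  [0, 0, 3, 0, 0, 0, 0],
  [0, 0, 5.5, 0, 0, 0, 0],
  [0, 0.06, 7.2, 0, 0, 0, 0],
  [0, 0.06, 7.2, 0.5, 0, 0, 0],
  [0, 0.06, 7.2, 1, 0, 0, 0],
  [0, 0.06, 7.2, 1.5, 0, 0, 0],
  [0, 0.06, 7.2, 1.9, 0, 0, 0],
  [0, 0.06, 7.2, 1.9, 0, 0, 0],
  [0, 0.06, 7.2, 1.9, 0, 0, 0],
])

```text
time: 22.15
position: [0.4356, -0.3511, 0.049]
tool_rot: [0.526, -0.473, 0.474, -0.525]
ft_force: [-0.4, 0.1, 0.4]
grip_width: 0.0004
```

Run:
```python
from see import *
st()
snap("scene",300,190,130,110,6,"l2.png")
```

```text
t 22.15 p [ 0.4356 -0.3511  0.049 ] F [-0.39  0.12  0.4 ] M [0.01 0.01 0.01] w 0.0004
[-0.878  0.74   1.738 -0.     0.661  0.589]
```

View pics/l2.png

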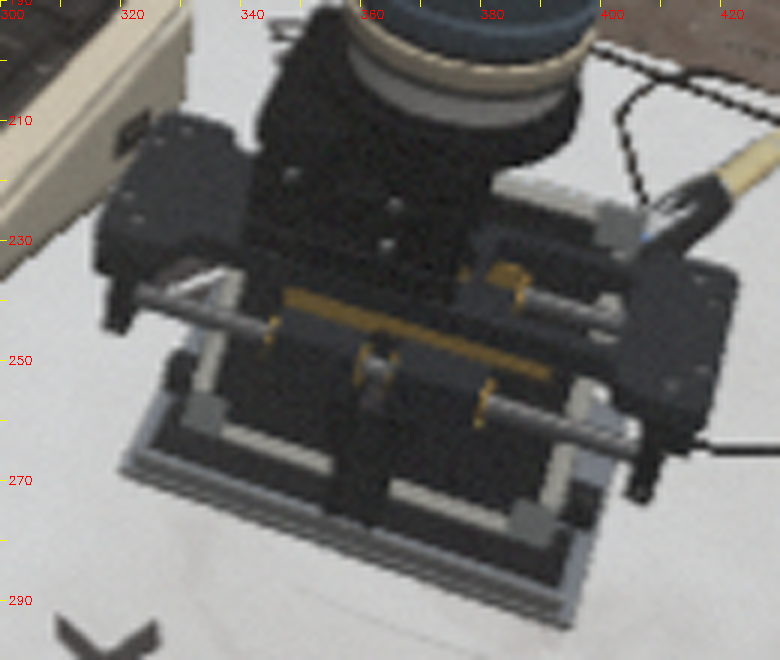

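Call:
carry_out([
  [0, 0, 0, 0.15, 0, 0, 0],
  [0, 0, 0, 0.3, 0, 0, 0],
  [0, 0, 0, 0.45, 0, 0, 0],
  [0, 0, 0, 0.5, 0, 0, 0],
  [0, 0, 0, 0.5, 0, 0, 0],
])

```text
time: 22.7
position: [0.4403, -0.3506, 0.0484]
tool_rot: [0.525, -0.473, 0.474, -0.525]
ft_force: [-0.8, -0.3, 0.5]
grip_width: 0.0006
```

Call:
carry_out([
  [0, 0, 0, 0.1, 0, 0, 0],
  [0, 0, 0, 0.15, 0, 0, 0],
  [0, 0, 0, 0.15, 0, 0, 0],
])

```text
time: 23.0
position: [0.4419, -0.3504, 0.0485]
tool_rot: [0.525, -0.473, 0.474, -0.525]
ft_force: [-0.2, 0.5, 0.2]
grip_width: 0.0003
```

Call:
carry_out([
  [0, 0, 0, 0.1, 0, 0, 0],
  [0, 0, 0, 0.15, 0, 0, 0],
  [0, 0, 0, 0.15, 0, 0, 0],
])

```text
time: 23.3
position: [0.4434, -0.3503, 0.0485]
tool_rot: [0.525, -0.473, 0.474, -0.525]
ft_force: [-1.1, 0.2, -0.8]
grip_width: 0.0001
```

Call:
carry_out([
  [0, 0, 0, 0.1, 0, 0, 0],
  [0, 0, 0, 0.1, 0, 0, 0],
  [0, 0, 0, 0.1, 0, 0, 0],
])

```text
time: 23.6
position: [0.4443, -0.3501, 0.0484]
tool_rot: [0.525, -0.473, 0.474, -0.525]
ft_force: [0.5, -0.2, 0.6]
grip_width: 0.0003
```

Call:
carry_out([
  [0, 0, 0, 0.1, 0, 0, 0],
  [0, 0, 0, 0.1, 0, 0, 0],
  [0, 0, 0, 0.1, 0, 0, 0],
])

```text
time: 23.9
position: [0.4452, -0.35, 0.0484]
tool_rot: [0.525, -0.473, 0.474, -0.525]
ft_force: [-0.6, -0.5, -0.5]
grip_width: 0.0001
```

Call:
carry_out([
  [0, 0, 0, 0.1, 0, 0, 0],
  [0, 0, 0, 0.1, 0, 0, 0],
  [0, 0, 0, 0.1, 0, 0, 0],
])

```text
time: 24.2
position: [0.4457, -0.3498, 0.0483]
tool_rot: [0.526, -0.473, 0.473, -0.525]
ft_force: [-3.1, -1.6, 0.2]
grip_width: 0.0004
```

Call:
carry_out([
  [0, 0, 0, 0.1, 0, 0, 0],
  [0, 0, 0, 0.1, 0, 0, 0],
  [0, 0, 0, 0.1, 0, 0, 0],
])

```text
time: 24.5
position: [0.4467, -0.3495, 0.0483]
tool_rot: [0.526, -0.473, 0.473, -0.525]
ft_force: [-4.9, -0.6, -0.6]
grip_width: 0.0001
```

Call:
carry_out([
  [0, 0, 0, 0.1, 0, 0, 0],
  [0, 0, 0, 0.1, 0, 0, 0],
  [0, 0, 0, 0.1, 0, 0, 0],
])

```text
time: 24.8
position: [0.448, -0.3493, 0.0483]
tool_rot: [0.525, -0.473, 0.473, -0.525]
ft_force: [-4.2, -0.9, -0.4]
grip_width: 0.0006
```

Run:
```python
from see import *
st()
```

```text
t 24.8 p [ 0.448  -0.3493  0.0483] F [-4.22 -0.86 -0.38] M [-0.06  0.86  0.03] w 0.0006
[-0.859  0.748  1.715 -0.     0.679  0.608]
```

Call:
carry_out([
  [0, 0, 0, 0.05, 0, 0, 0],
  [0, 0, 0, 0.05, 0, 0, 0],
  [0, 0, 0, 0.05, 0, 0, 0],
])

```text
time: 25.1
position: [0.4487, -0.3494, 0.0484]
tool_rot: [0.525, -0.473, 0.474, -0.525]
ft_force: [-4.0, 0.7, -0.6]
grip_width: 0.0001
```

It slides at a constant force of about 4 N, so the foot was not home. I continue until it stops.

Call:
carry_out([
  [0, 0, 0, 0.05, 0, 0, 0],
  [0, 0, 0, 0.1, 0, 0, 0],
  [0, 0, 0, 0.1, 0, 0, 0],
])

```text
time: 25.4
position: [0.4494, -0.3494, 0.0484]
tool_rot: [0.526, -0.473, 0.473, -0.525]
ft_force: [-6.4, -0.6, -0.3]
grip_width: 0.0005
```

Call:
carry_out([
  [0, 0, 0, 0.05, 0, 0, 0],
  [0, 0, 0, 0.05, 0, 0, 0],
  [0, 0, 0, 0.05, 0, 0, 0],
])

```text
time: 25.7
position: [0.4495, -0.3494, 0.0484]
tool_rot: [0.526, -0.473, 0.473, -0.525]
ft_force: [-6.3, -0.3, 0.3]
grip_width: 0.0007
```

Run:
```python
from see import *
st()
snap("scene",300,190,130,110,6,"l3.png")
```

```text
t 25.7 p [ 0.4495 -0.3494  0.0484] F [-6.29 -0.3   0.35] M [-0.11  1.18  0.02] w 0.0007
[-0.856  0.749  1.711 -0.002  0.682  0.611]
```

View pics/l3.png

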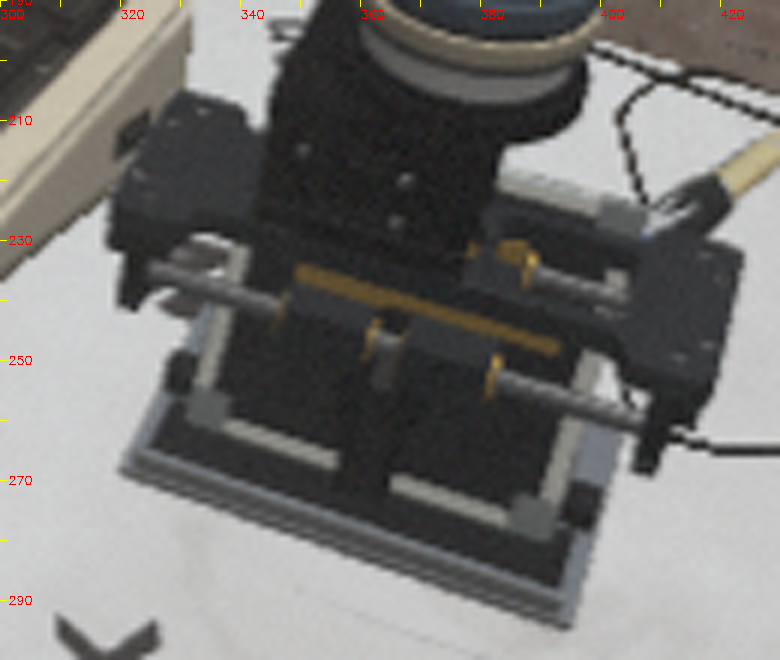

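Call:
carry_out([
  [0, 0, 0, 0.05, 0, 0, 0],
  [0, 0, 0, 0.1, 0, 0, 0],
  [0, 0, 0, 0.1, 0, 0, 0],
  [0, 0, 0, 0.1, 0, 0, 0],
])

```text
time: 26.15
position: [0.4497, -0.3493, 0.0483]
tool_rot: [0.526, -0.474, 0.473, -0.525]
ft_force: [-8.4, -1.5, 0.1]
grip_width: 0.0002
```

Call:
carry_out([
  [0, 0, 0, 0.05, 0, 0, 0],
  [0, 0, 0, 0.05, 0, 0, 0],
  [0, 0, 0, 0.05, 0, 0, 0],
])

```text
time: 26.45
position: [0.4498, -0.3493, 0.0483]
tool_rot: [0.526, -0.474, 0.472, -0.525]
ft_force: [-9.8, -1.7, 1.3]
grip_width: 0.0005
```

That is a firm stop: the force rises to 9.8 N with no motion, so the foot is home. I back away and look from both cameras.

Call:
carry_out([
  [0, 0, 0, -0.2, 0, 0, 0],
  [0, 0, 0, -0.5, 0, 0, 0],
  [0, 0, 0, -1, 0, 0, 0],
  [0, 0, 0, -2, 0, 0, 0],
  [0, 0, 0, -3, 0, 0, 0],
  [0, 0, -4, -3.5, 0, 0, 0],
  [0, 0, -8, -4, 0, 0, 0],
  [0, 1, -13, -5, 0, 0, 0],
  [0, 4, -17, -6, 0, 0, 0],
  [0, 8, -21, -7, 0, 0, 0],
  [0, 12, -25, -8, 0, 0, 0],
  [0, 16, -27, -10, 0, 0, 0],
  [0, 20, -28, -12, 0, 0, 0],
  [0, 24, -28, -14, 0, 0, 0],
  [0, 24, -28, -14, 0, 0, 0],
])

```text
time: 27.95
position: [0.3334, -0.6081, 0.329]
tool_rot: [0.526, -0.473, 0.477, -0.522]
ft_force: [0.5, -0.4, -0.7]
grip_width: 0.0007
```

Run:
```python
from see import *
o=st()
t=robot.camera("top")[:,:,::-1].copy();cv2.imwrite("pics/m1.png",t);crop(t,310,140,90,80,8,"m2.png")
s=robot.camera("scene")[:,:,::-1].copy();cv2.imwrite("pics/m3.png",s);crop(s,315,190,95,110,7,"m4.png")
```

```text
t 27.95 p [ 0.3334 -0.6081  0.329 ] F [ 0.45 -0.36 -0.75] M [ 0.07 -0.02  0.06] w 0.0007
[-1.229  0.554  1.149 -0.002  1.432  0.244]
```

View pics/m2.png

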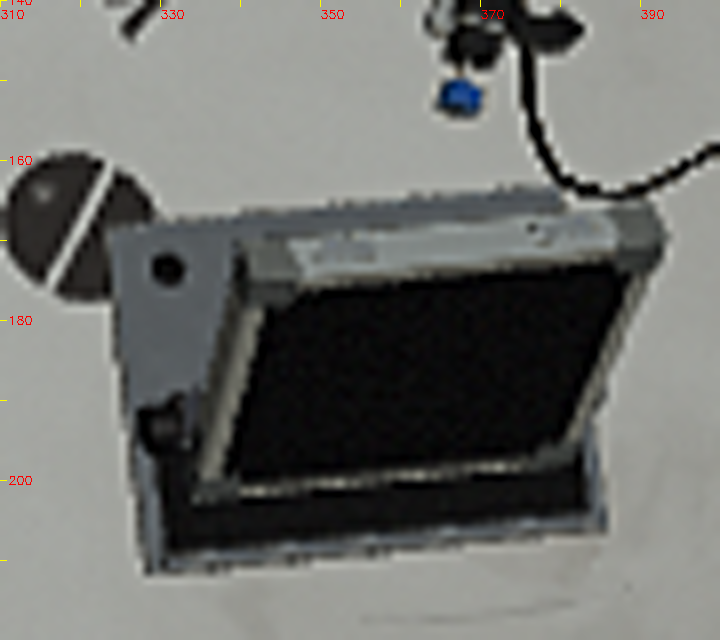

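View pics/m4.png

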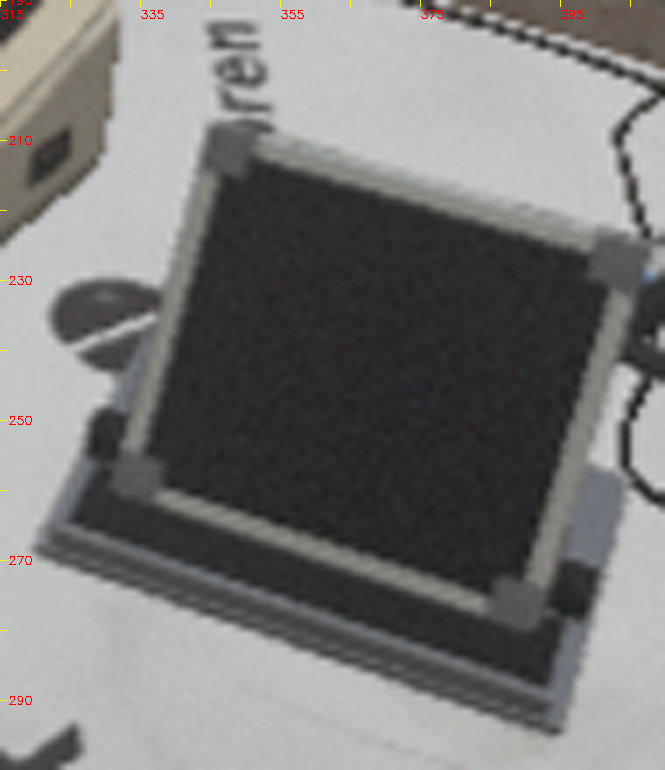

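View pics/m1.png

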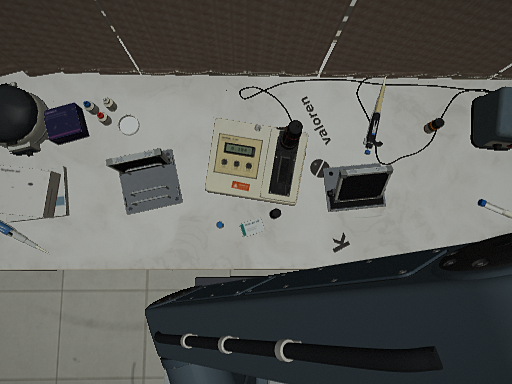

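Run:
```python
from see import *
so=np.array([(113,490),(208,120),(545,628),(650,240)])/7.+[315,190]
sm=[(-8,65,0),(0,65,120),(-8,-65,0),(0,-65,120)]
to=np.array([(197,498),(572,462),(645,197),(666,243),(237,237)])/8.+[310,140]
tm=[(-8,65,0),(-8,-65,0),(8,-65,120),(-8,-65,120),(8,65,120)]
def c(v,m):
    x,y,a,l=v; m=np.array(m)/1e3-[.008,0,0]
    s,co=np.sin(l),np.cos(l)
    q=place(x,y,a,np.c_[m[:,0]*co+m[:,2]*s, m[:,1], -m[:,0]*s+m[:,2]*co]); q[:,2]+=.008; return q
f=lambda v:np.r_[(proj("scene",c(v,sm))-so).ravel(),(proj("top",c(v,tm))-to).ravel()]
r=least_squares(f,[.47,-.343,.1,.5]);print(r.x.round(4),r.fun.round(1))
d=r.x[:2]-ST;cy,sy=np.cos(SY),np.sin(SY);print(cy*d[0]+sy*d[1],-sy*d[0]+cy*d[1])
```

```text
[ 0.4695 -0.3456  0.1193  0.5024] [-0.3  0.   0.9 -0.5 -0.5  0.4  0.6 -0.5 -0.8  0.7 -0.3 -0.3  0.5  0.
  0.1 -0.7 -0.3  0.9]
-0.010503830433490511 -0.0011658412480185132
```

The refit has the rear edge 10.5 mm in front of the hinge, lean 0.50, 1.2 mm off centre and yaw within about 1°. The far cassette, vial, cap and carton are unchanged.

```bash
python3 -c "
from rig import robot
print(robot.hand_in())"
```

```text
the job is handed in; nothing more can be done
None
```

The loaded cassette now leans on the tilted stand, and I handed the job in at about 28 s.

- **Finding it:** I lifted the near cassette and it weighed about 4.2–4.5 N (0.43–0.46 kg), which can only be the loaded one. I never lifted the other; it stands in the rack untouched.
- **Placing it:** I carried it past the photometer's front, set it on the ledge and leaned it against the back. I let go once it rested there; on release it settled by about 1 mm. The foot had stayed a few millimetres forward, so I pushed it home with closed fingertips. It slid at about 4 N and then stopped firmly at about 10 N.
- **Last checks:**
  - The rear bottom edge is about 10.5 mm in front of the hinge; flat contact would put it at 9–12 mm.
  - The lean is about 0.50 rad; I had estimated the back at about 0.51.
  - It is about 1 mm off centre and square within about 1°.
  - The vial, black cap and carton look unmoved in the last pictures, and the arm was clear of everything.
- **What disagreed:** the two cameras differed by a few millimetres and up to about 0.15 rad on the lean, most likely from calibration. I went by touch for the final seating, so flatness rests on the firm stop and a fit to both views together.

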